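Put the row of colour-coded chopping boards away in the order of the storage rack

ROBOT

A 6-joint arm with a two-finger parallel gripper is mounted at the origin on a cart in front of the work surface, level with it; the furniture and walls round the work are solid. World frame = base frame: x ahead of the robot, y to its left, z up, the work surface at z = 0. Lengths are in m, angles in degrees, forces in N, time in s.
With the tool pointing down it reaches from about 0.35 to 0.875 m from the base axis. Payload 15.5 kg.
Tool frame: the origin (TCP) lies between the finger pads; the fingertips stand 14 mm ahead of it and the grasp point (between the pads) lies 5 mm behind it; x points along the fingers, y is the direction in which the jaws open and shut, and the axes are right-handed (so a half turn about x gives the same grasp; the last joint's range is limited). The gripper opens to 85 mm and grips with 20 to 120 N. Pads are 22 mm wide; open, the fingers measure 114 mm over their backs; the gripper's body (76 mm by 85 mm) begins 54 mm behind the grasp point. The pads swing forward as they close: fully open they stand 13 mm farther back than shut.
Start: joints at [60.247, 28.281, 77.091, -0, 74.628, -5.472], TCP at [0.257, 0.57, 0.245] pointing down, gripper open.
Joint ranges: [-166.48, 166.48], [-47.26, 123.95], [12.59, 153.08], [-70.14, 250.14], [6.76, 159.57], [-176.63, 176.63]. Speed limits (degrees/s): [108.29, 108.29, 147.25, 172.46, 172.46, 172.46].

INTERFACE

Orientations are given as a 3x3 rotation matrix whose columns are the frame's x, y, z axes.
In Python, from station import robot gives the robot as it stands.
- The arm moves only by the shell command python3 -m pendant 'ROWS' [OPENING] [FORCE]. ROWS is a JSON object of lists of equal length, an entry for each row: "delta_pos": the shift along the tool's x, y, z in m, a list of three; "spin": the turn about the tool's x in units of 6 degrees (1.0 is 6 degrees). In form: {"delta_pos": [[x, y, z], ...], "spin": [spin, ...]}. A call has exactly 5 rows; each row is the pose to reach, as a shift and turn from the pose commanded when the call began, along the tool's axes at that moment; what a row does not reach only later rows make up. A row lasts 1/10 s, in which the tool goes at most 50 mm and 8.59 degrees, less where a joint would pass 70% of its speed; a pose out of reach is approached as far as the arm can. A call with a gripper value outside its range is refused whole. OPENING is the finger opening in m, from 0 to 0.0854, set as the call begins (- or left out, the last holds). The fingers move at their own pace and stop on an object; FORCE is the grip in N (left out, the last holds). Time passes only in rows, so rows that repeat a pose let the fingers close, or fill a call up. It gives the time, the measured TCP pose, the force and the opening at its end, in the units of the state.
- robot.sense(): the state, without advancing time (a new reading comes with each control period).
- robot.capture(name): name is "scene" or "side" or "wrist"; returns a dict with "color" (400x640x3 uint8, blue, green, red), "range_z" (400x640 float32, m along the optical axis (not along the pixel's ray), 0 where there is no reading), "fx", "fy", "cx", "cy" (pixels), "k1" (the pictures are not rectified: a ray, as slopes to the right and down, at radius r is drawn at 1 + k1 r^2 times it, then the intrinsics apply), "eye" and "orientation" of the camera in the world. Camera axes: x right, y up, looking along -z (the intrinsics and any distortion apply to the point x, -y, -z); pixel columns grow to the right and rows downward; lengths in m; the calibration is good to about 2 mm. A picture is of the moment at which its call begins.
- robot.sign_off(): hands the job in, once; it reports no verdict.
Trained networks look in a picture, given as the dict that the camera call returned (one of the last four; its "shot" number tells which), for a name from the list of things; names that differ only in an ending like _2 or _b are one class to them, and where a whole thing is asked for, a point or a joint stands for the part that bears it (a point fixed in the world has none). Each returns a list of dicts, best first, with "conf" (0 to 1); they miss things now and then, are a little off and sometimes report something else, mostly with a low value. They report only what shows in the picture. A call takes as long as a camera call.
- robot.search_frame(picture, label): "xyz" ([x, y, z] in m, in the coordinates of the camera as it stood for that picture, good to about 4 mm: the middle of the surface that is visible of it).
- robot.tip_of(picture, label): "xyz" ([x, y, z] in m, in the coordinates of the camera as it stood for that picture, good to about 4 mm: a listed point, or the origin of a listed thing).
The state is a dict: "time_s": time; "q": joint angles; "qvel": joint speeds; "joint_torque": joint torques, N m; "ee_pos": TCP position; "ee_rot": TCP orientation; "wrist_force": force on the tool from outside, world axes, zero at the start; "wrist_torque": the same for the moment, N m; "width": finger opening in m.
Only numpy, scipy, OpenCV 4.12 (cv2) and the standard library are available. Lean on these libraries where they do the work, as an engineer would, in place of code of your own. Each camera call takes 0.05 s, during which the arm holds its last target.

TASK

The four chopping boards have dried in the wooden rack: move the row over to the wire storage rack, each board into the slot of its own colour, so that the row follows the storage rack's colour order. Stand every board upright, right down on the floor of its slot and centred along it, and let go. Leave the lidded jar and the small cup between the racks as they are.

Things in the scene. Friction and masses are not known exactly. Their poses are not given: they have to be found in the camera images.
- board_red: Loose red chopping board, 180 x 120 x 10 mm, about 0.22 kg, upright on a long edge in a fixed wooden peg rack (56 mm from board to board; pegs reach 52 mm above its bottom edge). Origin: middle of the bottom edge. x: along the 180 mm length; y: through the thickness; z: up, top edge at 120 mm. A 16 mm wide hand slot pierces the +x end; the middle of the top edge is solid and balances.
- slot_red: Red slot insert, 120 mm long, fixed on a wire rack (four side by side, 56 mm apart; end hoops 72 mm above the worktop). Origin: middle of the underside. x: along the slot, open at both ends; y: across; z: up. Slot floor, where a board's bottom edge rests, at z = 8 mm; 13 mm wide up to z = 42 mm, then flared to a 32 mm mouth at z = 64 mm.
- board_blue: Loose blue chopping board, 180 x 120 x 10 mm, about 0.22 kg, upright on a long edge in a fixed wooden peg rack (56 mm from board to board; pegs reach 52 mm above its bottom edge). Origin: middle of the bottom edge. x: along the 180 mm length; y: through the thickness; z: up, top edge at 120 mm. A 16 mm wide hand slot pierces the +x end; the middle of the top edge is solid and balances.
- slot_blue: Blue slot insert, 120 mm long, fixed on a wire rack (four side by side, 56 mm apart; end hoops 72 mm above the worktop). Origin: middle of the underside. x: along the slot, open at both ends; y: across; z: up. Slot floor, where a board's bottom edge rests, at z = 8 mm; 13 mm wide up to z = 42 mm, then flared to a 32 mm mouth at z = 64 mm.
- board_green: Loose green chopping board, 180 x 120 x 10 mm, about 0.22 kg, upright on a long edge in a fixed wooden peg rack (56 mm from board to board; pegs reach 52 mm above its bottom edge). Origin: middle of the bottom edge. x: along the 180 mm length; y: through the thickness; z: up, top edge at 120 mm. A 16 mm wide hand slot pierces the +x end; the middle of the top edge is solid and balances.
- slot_green: Green slot insert, 120 mm long, fixed on a wire rack (four side by side, 56 mm apart; end hoops 72 mm above the worktop). Origin: middle of the underside. x: along the slot, open at both ends; y: across; z: up. Slot floor, where a board's bottom edge rests, at z = 8 mm; 13 mm wide up to z = 42 mm, then flared to a 32 mm mouth at z = 64 mm.
- board_yellow: Loose yellow chopping board, 180 x 120 x 10 mm, about 0.22 kg, upright on a long edge in a fixed wooden peg rack (56 mm from board to board; pegs reach 52 mm above its bottom edge). Origin: middle of the bottom edge. x: along the 180 mm length; y: through the thickness; z: up, top edge at 120 mm. A 16 mm wide hand slot pierces the +x end; the middle of the top edge is solid and balances.
- slot_yellow: Yellow slot insert, 120 mm long, fixed on a wire rack (four side by side, 56 mm apart; end hoops 72 mm above the worktop). Origin: middle of the underside. x: along the slot, open at both ends; y: across; z: up. Slot floor, where a board's bottom edge rests, at z = 8 mm; 13 mm wide up to z = 42 mm, then flared to a 32 mm mouth at z = 64 mm.
- lid_jar: Bystander: white jar with a turned wooden lid, 74 mm wide, 85 mm high, loose, behind the gap between the racks. Origin: centre of its underside; z up. Behind and above it, from 0.47 m over the worktop and beyond x = 0.59 m, hangs a wall cabinet with door knobs: carry across in a straight line, not in a wide arc, so that the wrist stays in front of it.
- small_cup: Bystander: small white cup, 59 mm wide, 85 mm with its handle, 51 mm high, loose, in front of the gap between the racks. Origin: at its underside, under the middle of cup and handle together (the bowl's axis 13 mm from it along +y, handle toward -y); z up.

How it is judged:
By the outcome, as a careful person would: the job done as asked, in the order asked, and still so for the second after the job is handed in, with the robot touching nothing.
It also fails if it takes over 102 s, if anything falls off the work surface, if the arm or the gripper's body presses on something with over 40 N, if the wrist force passes 120 N, or if a joint passes its speed limit or range.

## Working session

There is one attempt and no reset: what is moved stays moved. The work goes in short steps, Python scripts to look and compute and a shell command to move; the robot and the scene stay as the last step left them, time stands still between calls to the robot, and variables do not carry over. Pictures are saved under pics/ and viewed, and the job is handed in when it is done.

```bash
ls; mkdir -p pics; python3 - <<'E'
from station import robot
import cv2,numpy as np
s=robot.sense();print(s)
for n in ["scene","side","wrist"]:
    p=robot.capture(n);cv2.imwrite(f"pics/{n}0.png",p["color"]);print(n,p["eye"],p["orientation"],p["fx"],p["k1"])
    np.save(f"pics/{n}0.npy",p,allow_pickle=True)
E
```

```text
pics
{'time_s': 0.0, 'q': array([ 6.02449282e+01,  2.83161265e+01,  7.71270595e+01,  9.43306372e-04,
        7.46294368e+01, -5.46942472e+00]), 'qvel': array([-0.00481254, -0.04997241,  0.08928639, -0.04509062,  0.13333825,
       -0.13225503]), 'joint_torque': array([ 4.51686225e-03, -8.82174897e+01, -3.83869779e+01,  2.32640896e-04,
        1.01258690e-02,  7.09013221e-06]), 'ee_pos': array([0.25685022, 0.56940291, 0.24468719]), 'ee_rot': array([[-6.42837605e-04,  4.11289615e-01,  9.11504492e-01],
       [-1.09251451e-03,  9.11503848e-01, -4.11290095e-01],
       [-9.99999197e-01, -1.26022462e-03, -1.36609080e-04]]), 'wrist_force': array([-0.60935592, -0.13883308, -0.04727907]), 'wrist_torque': array([0.00897615, 0.05976325, 0.01378646]), 'width': 0.08526492274308828}
scene [-0.17919297 -0.75339321  0.90810104] [[ 0.73564922  0.44692364 -0.50899851]
 [-0.67723196  0.47052439 -0.56565331]
 [-0.01330763  0.76083248  0.64881187]] 476.8310957436856 -0.03497023736212723
side [ 0.04668854 -0.76530678  0.85165446] [[ 0.85844134  0.34971632 -0.37520256]
 [-0.51275146  0.56683752 -0.64481096]
 [-0.01282203  0.74591804  0.66591431]] 427.69303823757684 -0.061451039501234025
wrist [0.19863964 0.59689796 0.37372649] [[ 0.41160281 -0.88019697 -0.23629732]
 [ 0.91136228  0.39713175  0.10819045]
 [-0.00138774 -0.25988396  0.96563886]] 360.09624405270006 -0.05194142337394406
```

View pics/scene0.png

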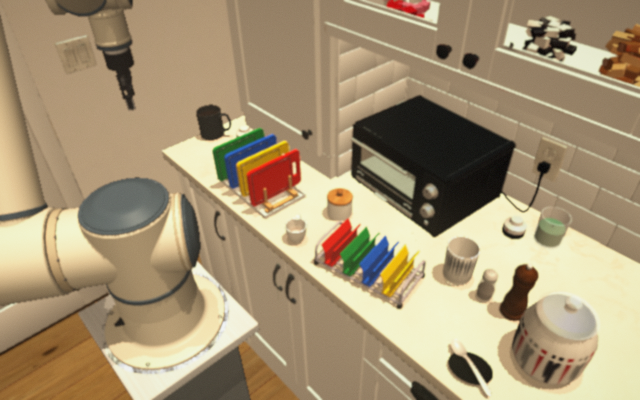

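View pics/side0.png

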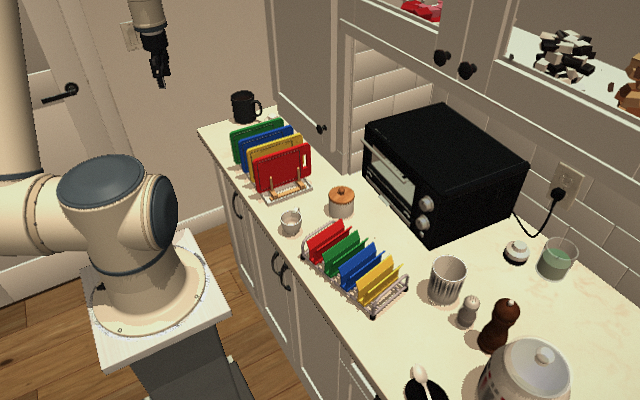

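View pics/wrist0.png

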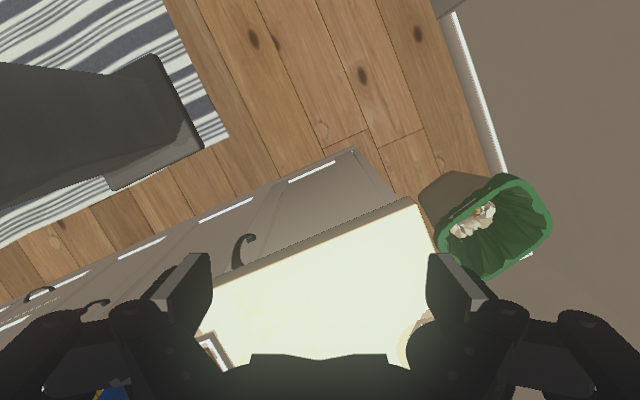

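The boards run green, blue, yellow, red from far to near, at about (240,150)–(280,180) in the scene picture. The storage slots run red, green, blue, yellow at about (340,240)–(400,270). The cup is at (296,230) and the jar at (340,205). Next I'll measure positions.

```bash
cat > h.py <<'E'
import numpy as np,cv2
from station import robot
def cloud(p):
    d=p["range_z"];H,W=d.shape
    K=np.array([[p["fx"],0,p["cx"]],[0,p["fy"],p["cy"]],[0,0,1.]])
    u,v=np.meshgrid(np.arange(W),np.arange(H))
    n=cv2.undistortPoints(np.stack([u,v],-1).reshape(-1,1,2).astype(float),K,np.array([p["k1"],0,0,0.])).reshape(H,W,2)
    c=np.stack([n[...,0]*d,-n[...,1]*d,-d],-1)
    return c@np.array(p["orientation"]).T+np.array(p["eye"])
def w(p,x): return np.array(p["orientation"])@np.array(x)+np.array(p["eye"])
def masks(p):
    h=cv2.cvtColor(p["color"],cv2.COLOR_BGR2HSV);H,S,V=[h[...,i].astype(int) for i in range(3)]
    ok=(S>140)&(V>50)
    return dict(red=ok&((H<6)|(H>174)),yellow=ok&(H>18)&(H<32)&(S>150),green=ok&(H>45)&(H<85),blue=ok&(H>100)&(H<125))
COL=["green","blue","yellow","red"]
E
python3 - <<'E'
from h import *
for n in ["scene","side"]:
    p=robot.capture(n);C=cloud(p);M=masks(p)
    print(n)
    for c in COL:
        for k in ["board_","slot_"]:
            r=[(round(a["conf"],2),w(p,a["xyz"]).round(3).tolist()) for a in robot.tip_of(p,k+c)[:2]]
            print(k+c,r)
        Q=C[M[c]&(p["range_z"]>0)&(C[...,2]>0.0)&(C[...,2]<.16)]
        for nm,s in(("b",Q[Q[:,1]>.15]),("s",Q[(Q[:,1]<.15)])):
            s=s[(s[:,0]>.35)&(s[:,0]<.75)]
            if len(s): print("  ",nm,len(s),np.percentile(s,[1,50,99],axis=0).round(3).tolist())
    for k in["lid_jar","small_cup"]:
        print(k,[(round(a["conf"],2),w(p,a["xyz"]).round(3).tolist()) for a in robot.tip_of(p,k)[:2]])
E
```

```text
scene
board_green []
slot_green [(0.93, [0.445, -0.19, 0.015])]
   b 449 [[0.364, 0.314, 0.043], [0.425, 0.321, 0.126], [0.532, 0.327, 0.147]]
   s 641 [[0.385, -0.221, 0.024], [0.431, -0.188, 0.061], [0.492, -0.169, 0.083]]
board_blue []
slot_blue [(0.78, [0.454, -0.25, 0.013])]
   b 538 [[0.368, 0.259, 0.043], [0.43, 0.265, 0.127], [0.538, 0.321, 0.148]]
   s 668 [[0.397, -0.277, 0.023], [0.441, -0.243, 0.061], [0.503, -0.199, 0.082]]
board_yellow [(0.27, [0.459, 0.161, 0.026])]
slot_yellow [(0.68, [0.468, -0.302, 0.014])]
   b 783 [[0.37, 0.203, 0.032], [0.431, 0.209, 0.128], [0.546, 0.263, 0.148]]
   s 903 [[0.407, -0.329, 0.018], [0.455, -0.301, 0.055], [0.52, -0.139, 0.082]]
board_red [(0.78, [0.458, 0.163, 0.027])]
slot_red [(0.71, [0.434, -0.134, 0.017])]
   b 1302 [[0.366, 0.15, 0.031], [0.433, 0.153, 0.097], [0.539, 0.16, 0.147]]
   s 1123 [[0.375, -0.705, 0.021], [0.441, -0.131, 0.066], [0.537, 0.15, 0.144]]
lid_jar [(0.79, [0.554, -0.011, 0.006])]
small_cup [(0.93, [0.396, -0.001, -0.002])]
side
board_green []
slot_green [(0.68, [0.445, -0.193, 0.014])]
   b 522 [[0.364, 
[... 263 characters left out ...]
27 [[0.368, 0.258, 0.033], [0.433, 0.264, 0.128], [0.544, 0.317, 0.147]]
   s 993 [[0.396, -0.277, 0.02], [0.445, -0.247, 0.058], [0.511, -0.223, 0.082]]
board_yellow []
slot_yellow [(0.64, [0.47, -0.303, 0.018])]
   b 682 [[0.371, 0.201, 0.036], [0.446, 0.207, 0.129], [0.549, 0.259, 0.146]]
   s 1109 [[0.407, -0.332, 0.019], [0.458, -0.303, 0.055], [0.522, -0.278, 0.083]]
board_red [(0.78, [0.456, 0.152, 0.022])]
slot_red [(0.87, [0.436, -0.14, 0.015])]
   b 1165 [[0.366, 0.15, 0.026], [0.427, 0.152, 0.097], [0.54, 0.204, 0.145]]
   s 1578 [[0.374, -0.613, 0.02], [0.449, -0.122, 0.069], [0.543, 0.15, 0.143]]
lid_jar [(0.82, [0.553, -0.01, -0.001])]
small_cup [(0.97, [0.398, 0.002, -0.001])]
```

```bash
python3 - <<'E'
from h import *
P={n:robot.capture(n) for n in["scene","side"]}
def line(s):
    m=s[:,:2].mean(0);vx,vy,x0,y0=cv2.fitLine(s[:,:2].astype(np.float32),cv2.DIST_HUBER,0,.01,.01).ravel()
    if vx<0:vx,vy=-vx,-vy
    v=np.array([vx,vy]);t=(s[:,:2]-[x0,y0])@v;a,b=np.percentile(t,[.5,99.5])
    r=(s[:,:2]-[x0,y0])@np.array([-vy,vx])
    return "mid",(np.array([x0,y0])+v*(a+b)/2).round(4).tolist(),"len",round(b-a,3),"yaw",round(np.degrees(np.arctan2(vy,vx)),1),"sd",round(r.std(),4),len(s)
YB=dict(green=.32,blue=.265,yellow=.208,red=.153);YS=dict(green=-.19,blue=-.247,yellow=-.302,red=-.137)
for n,p in P.items():
    C=cloud(p);M=masks(p);print(n)
    for c in COL:
        Q=C[M[c]&(p["range_z"]>0)]
        s=Q[(abs(Q[:,1]-YB[c])<.02)&(Q[:,2]>.05)&(Q[:,2]<.16)&(Q[:,0]<.6)]
        print("board",c,line(s), "ztop",np.percentile(s[:,2],[90,99]).round(4)); 
        t=s[s[:,2]>.138];print("   top",line(t))
        A=np.c_[s,np.ones(len(s))]; co=np.linalg.lstsq(np.c_[s[:,0],s[:,2],np.ones(len(s))],s[:,1],rcond=None)[0];print("   yaw,lean",np.degrees(np.arctan(co[:2])).round(1))
        s=Q[(abs(Q[:,1]-YS[c])<.045)&(Q[:,2]>.01)&(Q[:,2]<.1)&(Q[:,0]<.6)&(Q[:,0]>.3)]
        print("slot",c,line(s),np.percentile(s[:,2],[1,99]).round(4))
        t=s[s[:,2]>.077];print("   top",line(t))
E
```

```text
scene
board green ('mid', [0.448, 0.3203], 'len', np.float64(0.168), 'yaw', np.float32(-1.4), 'sd', np.float64(0.0026), 429) ztop [0.145  0.1478]
   top ('mid', [0.4483, 0.3202], 'len', np.float64(0.167), 'yaw', np.float32(-1.2), 'sd', np.float64(0.0029), 128)
   yaw,lean [-1.3 -0.3]
slot green ('mid', [0.4395, -0.1868], 'len', np.float64(0.113), 'yaw', np.float32(12.4), 'sd', np.float64(0.0106), 618) [0.0232 0.083 ]
   top ('mid', [0.4366, -0.1841], 'len', np.float64(0.112), 'yaw', np.float32(22.3), 'sd', np.float64(0.0169), 115)
board blue ('mid', [0.4529, 0.2649], 'len', np.float64(0.171), 'yaw', np.float32(-1.4), 'sd', np.float64(0.0032), 501) ztop [0.1457 0.1484]
   top ('mid', [0.4522, 0.2659], 'len', np.float64(0.168), 'yaw', np.float32(-1.7), 'sd', np.float64(0.0039), 190)
   yaw,lean [-1.7  1.7]
slot blue ('mid', [0.4502, -0.2419], 'len', np.float64(0.112), 'yaw', np.float32(11.6), 'sd', np.float64(0.0113), 660) [0.0239 0.0826]
   top ('mid', [0.4459, -0.2418], 'len', np.float64(0.113), 'yaw', np.float32(21.0), 'sd', np.float64(0.0179), 119)
board yellow ('mid', [0.4579, 0.2
[... 2446 characters left out ...]
(14.4), 'sd', np.float64(0.0118), 1102) [0.0198 0.0822]
   top ('mid', [0.4637, -0.2986], 'len', np.float64(0.119), 'yaw', np.float32(24.5), 'sd', np.float64(0.0188), 175)
board red ('mid', [0.4546, 0.1509], 'len', np.float64(0.179), 'yaw', np.float32(-1.3), 'sd', np.float64(0.0025), 1521) ztop [0.141  0.1457]
   top ('mid', [0.4521, 0.1522], 'len', np.float64(0.173), 'yaw', np.float32(-2.4), 'sd', np.float64(0.0038), 214)
   yaw,lean [-1.3  0.8]
slot red ('mid', [0.4318, -0.1346], 'len', np.float64(0.119), 'yaw', np.float32(14.2), 'sd', np.float64(0.0123), 875) [0.0187 0.0807]
   top ('mid', [0.4332, -0.1403], 'len', np.float64(0.122), 'yaw', np.float32(-8.1), 'sd', np.float64(0.0207), 131)
```

```bash
cat >> h.py <<'E'
def to(pos,yaw,s=None):
    "tool deltas to reach TCP pos with jaw axis (tool y) at world angle yaw deg"
    s=s or robot.sense();R=np.array(s["ee_rot"]);cy=np.degrees(np.arctan2(R[1,1],R[0,1]))
    a=np.radians(cy);Rn=np.array([[0,np.cos(a),np.sin(a)],[0,np.sin(a),-np.cos(a)],[-1,0,0]])
    d=Rn.T@(np.array(pos)-s["ee_pos"])
    print("t",round(s["time_s"],2),"pos",np.round(s["ee_pos"],4),"yaw",round(cy,2),"tilt",round(np.degrees(np.arccos(min(1,-R[2,0]))),2),"w",round(s["width"],4),"F",np.round(s["wrist_force"],1))
    print("delta",d.round(4),"dist",round(np.linalg.norm(d),3),"spin",round(-(yaw-cy)/6,3))
E
python3 -m pendant '{"delta_pos":[[-0.011,-0.031,0.035],[-0.022,-0.062,0.07],[-0.033,-0.093,0.105],[-0.044,-0.124,0.14],[-0.055,-0.155,0.175]],"spin":[-0.76,-1.53,-2.29,-3.06,-3.82]}' 0.03
python3 -c "
from h import *
to([.41,.23,.30],88.6)"
```

```text
time_s: 1.85
ee_pos: [0.3532, 0.3548, 0.3008]
ee_rot: [[0.0, 0.02, 1.0], [0.0, 1.0, -0.02], [-1.0, 0.0, 0.0]]
wrist_force: [2.2, 1.0, -1.0]
width: 0.03
t 1.85 pos [0.3532 0.3548 0.3008] yaw 88.85 tilt 0.02 w 0.03 F [ 2.2  1.  -1. ]
delta [ 0.0008 -0.1236  0.0593] dist 0.137 spin 0.041
```

```bash

python3 -m pendant '{"delta_pos":[[0,-0.04,0.02],[0,-0.08,0.04],[0,-0.124,0.059],[0,-0.124,0.059],[0,-0.124,0.059]],"spin":[0,0,0.04,0.04,0.04]}'
python3 -c "
from h import *
to([.41,.23,.30],88.6)
p=robot.capture('wrist');cv2.imwrite('pics/w1.png',p['color']);np.save('pics/w1.npy',p,allow_pickle=True)"
```

```text
time_s: 2.35
ee_pos: [0.4092, 0.2303, 0.3004]
ee_rot: [[0.0, 0.031, 1.0], [0.0, 1.0, -0.031], [-1.0, 0.0, 0.0]]
wrist_force: [-0.1, 0.3, -0.1]
width: 0.03
t 2.35 pos [0.4092 0.2303 0.3004] yaw 88.25 tilt 0.02 w 0.03 F [-0.1  0.3 -0.1]
delta [ 0.0004 -0.0002  0.0008] dist 0.001 spin -0.059
```

View pics/w1.png

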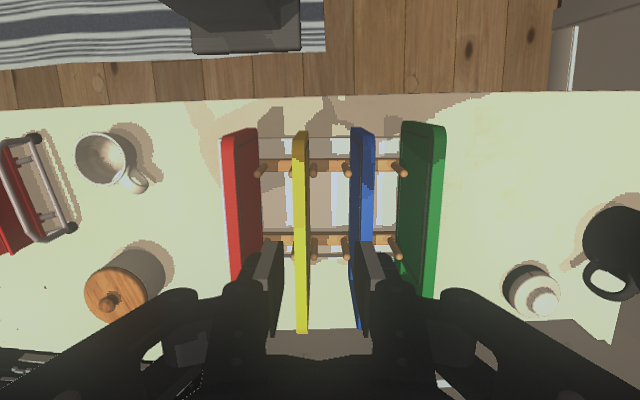

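The wrist view shows the four upright boards. Their near ends are at about (240,135), (300,135), (360,130) and (420,125), and the cup sits at (105,160). Next I'll fit the top edges.

```bash
cat >> h.py <<'E'
def edge(p,c,zlo,ysel,dx=(.3,.6)):
    C=cloud(p);M=masks(p)[c]&(p["range_z"]>0)
    Q=C[M];s=Q[(Q[:,2]>zlo)&(Q[:,2]<.17)&(Q[:,1]>ysel[0])&(Q[:,1]<ysel[1])&(Q[:,0]>dx[0])&(Q[:,0]<dx[1])]
    if len(s)<20: return None
    co=np.polyfit(s[:,0],s[:,1],1)
    r=s[:,1]-np.polyval(co,s[:,0])
    return dict(n=len(s),yaw=np.degrees(np.arctan(co[0])).round(2),y453=np.polyval(co,.453).round(4),r=np.percentile(r,[2,98]).round(4),x=np.percentile(s[:,0],[.5,99.5]).round(4),z=np.percentile(s[:,2],[5,50,95]).round(4))
E
python3 -c "
from h import *
p=np.load('pics/w1.npy',allow_pickle=True).item()
print(p['eye'])
for c,y in zip(COL,[.32,.264,.208,.153]):
  for z in(.135,.141): print(c,edge(p,c,z,(y-.02,y+.02)))
"
```

```text
[0.34515305 0.23267032 0.42937515]
green {'n': 55, 'yaw': np.float64(-7.78), 'y453': np.float64(0.3327), 'r': array([-0.0055,  0.0031]), 'x': array([0.4573, 0.5138]), 'z': array([0.1455, 0.1464, 0.1475])}
green {'n': 55, 'yaw': np.float64(-7.78), 'y453': np.float64(0.3327), 'r': array([-0.0055,  0.0031]), 'x': array([0.4573, 0.5138]), 'z': array([0.1455, 0.1464, 0.1475])}
blue {'n': 669, 'yaw': np.float64(-2.88), 'y453': np.float64(0.2685), 'r': array([-0.0047,  0.0048]), 'x': array([0.3969, 0.5448]), 'z': array([0.1452, 0.1464, 0.1474])}
blue {'n': 669, 'yaw': np.float64(-2.88), 'y453': np.float64(0.2685), 'r': array([-0.0047,  0.0048]), 'x': array([0.3969, 0.5448]), 'z': array([0.1452, 0.1464, 0.1474])}
yellow {'n': 1365, 'yaw': np.float64(-1.25), 'y453': np.float64(0.2135), 'r': array([-0.0046,  0.0044]), 'x': array([0.3742, 0.5485]), 'z': array([0.1433, 0.1463, 0.1475])}
yellow {'n': 1343, 'yaw': np.float64(-1.31), 'y453': np.float64(0.2135), 'r': array([-0.0046,  0.0044]), 'x': array([0.3749, 0.5485]), 'z': array([0.1441, 0.1463, 0.1475])}
red {'n': 1662, 'yaw': np.float64(-1.6), 'y453': np.float64(0.1573), 'r': array([-0.0047,  0.0045]), 'x': array([0.3685, 0.4903]), 'z': array([0.1435, 0.1463, 0.1475])}
red {'n': 1632, 'yaw': np.float64(-1.61), 'y453': np.float64(0.1573), 'r': array([-0.0047,  0.0045]), 'x': array([0.3699, 0.4903]), 'z': array([0.144 , 0.1463, 0.1475])}
```

```bash

python3 -m pendant '{"delta_pos":[[0,-0.05,0],[0,-0.1,0],[0,-0.15,0],[0,-0.2,0],[0,-0.25,0]],"spin":[-0.4,-0.8,-1.2,-1.6,-2.0]}' 
python3 -c "
from h import *
to([.41,-.23,.30],101.5)"
```

```text
time_s: 2.9
ee_pos: [0.4016, -0.0193, 0.3005]
ee_rot: [[0.001, -0.185, 0.983], [0.0, 0.983, 0.185], [-1.0, -0.0, 0.001]]
wrist_force: [0.9, 0.1, -0.7]
width: 0.0304
t 2.9 pos [ 0.4016 -0.0193  0.3005] yaw 100.66 tilt 0.04 w 0.0304 F [ 0.9  0.1 -0.7]
delta [ 0.0005 -0.2086 -0.0307] dist 0.211 spin -0.141
```

```bash

python3 -m pendant '{"delta_pos":[[0,-0.048,-0.007],[0,-0.096,-0.014],[0,-0.144,-0.021],[0,-0.19,-0.031],[0,-0.208,-0.031]],"spin":[0,0,0,0,-0.1]}' 
python3 -m pendant '{"delta_pos":[[0,0,0],[0,0,0],[0,0,0],[0,0,0],[0,0,0]],"spin":[0,0,0,0,0]}' 
python3 -c "
from h import *
to([.41,-.23,.30],101.5)
p=robot.capture('wrist');cv2.imwrite('pics/w2.png',p['color']);np.save('pics/w2.npy',p,allow_pickle=True)
for c in COL: print(c,[(round(a['conf'],2),w(p,a['xyz']).round(3).tolist()) for a in robot.tip_of(p,'slot_'+c)[:2]])
"
```

```text
time_s: 3.4
ee_pos: [0.4094, -0.2315, 0.3002]
ee_rot: [[0.0, -0.19, 0.982], [-0.001, 0.982, 0.19], [-1.0, -0.001, 0.0]]
wrist_force: [0.3, 0.9, 0.7]
width: 0.0299
time_s: 3.9
ee_pos: [0.409, -0.2281, 0.3004]
ee_rot: [[0.0, -0.192, 0.981], [-0.0, 0.981, 0.192], [-1.0, -0.0, 0.0]]
wrist_force: [0.3, -1.0, -0.0]
width: 0.0302
t 3.9 pos [ 0.409  -0.2281  0.3004] yaw 101.07 tilt 0.01 w 0.0302 F [ 0.3 -1.  -0. ]
delta [ 0.0004 -0.002   0.0006] dist 0.002 spin -0.072
green [(0.57, [0.45, -0.194, 0.019])]
blue [(0.63, [0.455, -0.249, 0.02])]
yellow [(0.69, [0.473, -0.304, 0.018])]
red [(0.95, [0.435, -0.135, 0.023])]
```

View pics/w2.png

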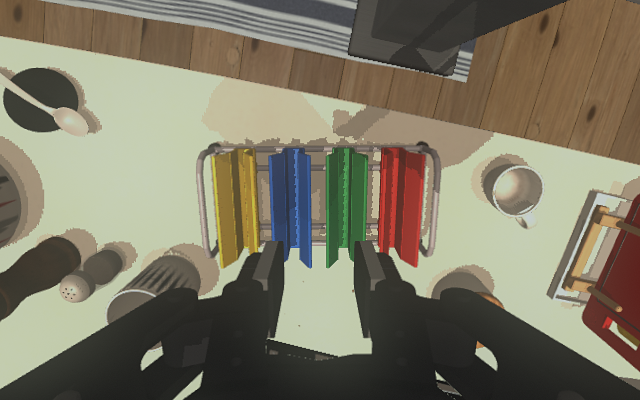

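All four slots show clearly: yellow at (235,205), blue (290,205), green (345,205) and red (402,205). Next I'll fit their frames.

```bash
python3 - <<'E'
from h import *
p=np.load('pics/w2.npy',allow_pickle=True).item()
C=cloud(p);M=masks(p)
c0=dict(red=(.435,-.136),green=(.447,-.191),blue=(.457,-.247),yellow=(.470,-.303))
for c in COL[::-1]:
    Q=C[M[c]&(p["range_z"]>0)]
    Q=Q[(np.linalg.norm(Q[:,:2]-c0[c],axis=1)<.075)&(Q[:,2]<.1)]
    cen=[]
    best=None
    for yaw in np.arange(8,15.1,.25):
        a=np.radians(yaw);u=np.array([np.cos(a),np.sin(a)]);v=np.array([-u[1],u[0]])
        s=Q[:,:2]@u;t=Q[:,:2]@v
        f=Q[:,2]<.045
        w_=np.std(t[Q[:,2]>.06][t[Q[:,2]>.06]<np.median(t)]) +np.std(t[Q[:,2]>.06][t[Q[:,2]>.06]>np.median(t)])+np.std(t[f])
        if best is None or w_<best[0]:best=(w_,yaw,u,v)
    _,yaw,u,v=best
    s=Q[:,:2]@u;t=Q[:,:2]@v;z=Q[:,2]
    hi=z>.072;mid=(z>.035)&(z<.05);lo=z<.035;m=np.median(t)
    pr=lambda k:np.percentile(t[k],[3,50,97]).round(4) if k.sum()>5 else None
    sm=np.percentile(s,[.5,99.5]);
    tc=(np.percentile(t[hi],2)+np.percentile(t[hi],98))/2
    print(c,"yaw",yaw,"s",sm.round(4),"hi",pr(hi),"lo",lo.sum(),pr(lo),"z",np.percentile(z,[1,50,99]).round(4),"centre by mouth",(u*sm.mean()+v*tc).round(4), "c by floor",(u*sm.mean()+v*(np.median(t[lo]) if lo.sum() else np.nan)).round(4))
E
```

```text
red yaw 11.5 s [0.3401 0.4581] hi [-0.2422 -0.2079 -0.2026] lo 881 [-0.2346 -0.2189 -0.2152] z [0.0236 0.0671 0.0827] centre by mouth [ 0.4355 -0.1384] c by floor [ 0.4348 -0.135 ]
yellow yaw 11.0 s [0.344 0.461] hi [-0.4059 -0.4001 -0.3665] lo 583 [-0.393  -0.3896 -0.3746] z [0.0246 0.0707 0.083 ] centre by mouth [ 0.4688 -0.3023] c by floor [ 0.4695 -0.3056]
blue yaw 11.5 s [0.3419 0.4587] hi [-0.3535 -0.3169 -0.314 ] lo 233 [-0.3394 -0.3318 -0.33  ] z [0.0246 0.0799 0.0833] centre by mouth [ 0.4588 -0.2473] c by floor [ 0.4584 -0.2453]
  return _methods._mean(a, axis=axis, dtype=dtype,
  ret = ret.dtype.type(ret / rcount)
  ret = _var(a, axis=axis, dtype=dtype, out=out, ddof=ddof,
  arrmean = um.true_divide(arrmean, div, out=arrmean,
  ret = ret.dtype.type(ret / rcount)
Traceback (most recent call last):
IndexError: index -1 is out of bounds for axis 0 with size 0
```

```bash
python3 - <<'E'
from h import *
p=np.load('pics/w2.npy',allow_pickle=True).item()
C=cloud(p);M=masks(p)
a=np.radians(11.5);u=np.array([np.cos(a),np.sin(a)]);v=np.array([-u[1],u[0]])
c0=dict(red=-.222,green=-.278,blue=-.334,yellow=-.390)
hs=cv2.cvtColor(p["color"],cv2.COLOR_BGR2HSV);col=hs[...,1]>90
for c in c0:
  for lo,hi in((.35,.385),(.385,.42)):
    Q=C[(p["range_z"]>0)&col];s=Q[:,:2]@u;t=Q[:,:2]@v;z=Q[:,2]
    k=(s>lo)&(s<hi)&(abs(t-c0[c])<.027)&(z>.015)&(z<.1);t=t[k];z=z[k]
    tt=t[z>.079]; g=np.sort(tt); gap=np.argmax(np.diff(g)); f=t[z<.032]
    print(c,len(tt),"walls",np.percentile(g[:gap+1],[2,50,98]).round(4),np.percentile(g[gap+1:],[2,50,98]).round(4),"mid",round((g[gap]+g[gap+1])/2,4),"floor",np.percentile(f,[2,98]).round(4) if len(f) else None,len(f))
E
```

```text
red 317 walls [-0.2425 -0.2406 -0.2379] [-0.2062 -0.204  -0.2013] mid -0.2222 floor [-0.2345 -0.2151] 274
red 308 walls [-0.2427 -0.2407 -0.238 ] [-0.2062 -0.204  -0.2013] mid -0.2222 floor [-0.2347 -0.2153] 244
green 324 walls [-0.2981 -0.2961 -0.294 ] [-0.2624 -0.2601 -0.2576] mid -0.2785 floor [-0.2822 -0.2718] 294
green 312 walls [-0.2982 -0.2961 -0.294 ] [-0.2624 -0.2602 -0.2577] mid -0.2785 floor [-0.282  -0.2716] 289
blue 324 walls [-0.3542 -0.3519 -0.3497] [-0.3181 -0.3157 -0.3136] mid -0.3339 floor [-0.3405 -0.3298] 301
blue 295 walls [-0.3542 -0.3519 -0.3496] [-0.3184 -0.3161 -0.3141] mid -0.334 floor [-0.3406 -0.33  ] 277
yellow 320 walls [-0.4102 -0.4074 -0.4053] [-0.3742 -0.3715 -0.3695] mid -0.3896 floor [-0.3971 -0.3776] 274
yellow 287 walls [-0.4099 -0.4077 -0.4057] [-0.3743 -0.3716 -0.3696] mid -0.3898 floor [-0.3972 -0.3776] 250
```

```bash

python3 -m pendant '{"delta_pos":[[0,0.049,0],[0,0.098,0],[0,0.147,0],[0,0.195,0],[0,0.24,0]],"spin":[0.4,0.8,1.2,1.6,2.08]}' 
python3 -c "
from h import *
to([.455,.1565,.20],88.6)"
```

```text
time_s: 4.65
ee_pos: [0.3622, 0.0082, 0.3004]
ee_rot: [[0.0, 0.028, 1.0], [0.0, 1.0, -0.028], [-1.0, 0.0, 0.0]]
wrist_force: [1.4, 0.0, 0.4]
width: 0.0301
t 4.65 pos [0.3622 0.0082 0.3004] yaw 88.38 tilt 0.03 w 0.0301 F [1.4 0.  0.4]
delta [0.1004 0.1508 0.0885] dist 0.202 spin -0.036
```

```bash

python3 -m pendant '{"delta_pos":[[0.02,0.036,0.022],[0.04,0.072,0.044],[0.06,0.108,0.066],[0.08,0.14,0.08],[0.1,0.151,0.0885]],"spin":[0,0,0,0,0]}' 
python3 -m pendant '{"delta_pos":[[0,0,0],[0,0,0],[0,0,0],[0,0,0],[0,0,0]],"spin":[0,0,0,0,0]}' 
python3 -c "
from h import *
to([.455,.1565,.1295],88.6)
p=robot.capture('wrist');cv2.imwrite('pics/w3.png',p['color']);np.save('pics/w3.npy',p,allow_pickle=True)
print(edge(p,'red',.141,(.13,.18)),edge(p,'yellow',.141,(.19,.24)))
"
```

```text
time_s: 5.15
ee_pos: [0.4566, 0.158, 0.1993]
ee_rot: [[0.001, 0.024, 1.0], [0.001, 1.0, -0.024], [-1.0, 0.001, 0.001]]
wrist_force: [0.4, 0.1, -0.5]
width: 0.0301
time_s: 5.65
ee_pos: [0.4556, 0.1548, 0.2011]
ee_rot: [[0.001, 0.027, 1.0], [0.0, 1.0, -0.027], [-1.0, 0.0, 0.001]]
wrist_force: [-0.3, 1.0, -0.2]
width: 0.0301
t 5.65 pos [0.4556 0.1548 0.2011] yaw 88.47 tilt 0.07 w 0.0301 F [-0.3  1.  -0.2]
delta [ 0.0716  0.0017 -0.0006] dist 0.072 spin -0.022
{'n': 5498, 'yaw': np.float64(-1.43), 'y453': np.float64(0.1572), 'r': array([-0.0047,  0.0047]), 'x': array([0.3708, 0.5403]), 'z': array([0.145 , 0.1464, 0.1474])} {'n': 4646, 'yaw': np.float64(-1.19), 'y453': np.float64(0.2127), 'r': array([-0.0046,  0.0052]), 'x': array([0.3758, 0.4986]), 'z': array([0.1431, 0.1462, 0.1473])}
```

View pics/w3.png

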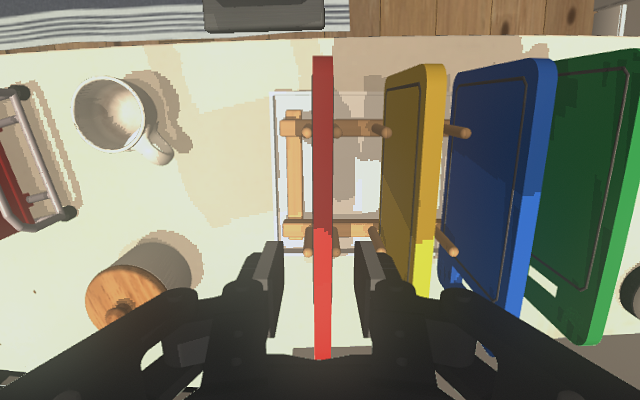

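The red board stands between the fingers, at about column 322, and its top edge centres at x=0.4556. I'll descend and grip.

```bash

python3 -m pendant '{"delta_pos":[[0.025,0.001,0],[0.05,0.0015,0],[0.0715,0.0015,0],[0.0715,0.0015,0],[0.0715,0.0015,0]],"spin":[0,0,0,0,0]}' 
python3 -m pendant '{"delta_pos":[[0,0,0],[0,0,0],[0,0,0],[0,0,0],[0,0,0]],"spin":[0,0,0,0,0]}' 0 60
python3 -m pendant '{"delta_pos":[[0,0,0],[-0.03,0,0],[-0.07,0,0],[-0.11,0,0],[-0.15,0,0]],"spin":[0,0,0,0,0]}' 
python3 -c "
from h import *
to([.4366,-.1379,.28],101.5)
"
```

```text
time_s: 6.2
ee_pos: [0.4556, 0.1566, 0.1293]
ee_rot: [[-0.0, 0.026, 1.0], [-0.0, 1.0, -0.026], [-1.0, -0.0, -0.0]]
wrist_force: [-0.1, -1.2, 0.5]
width: 0.0303
time_s: 6.7
ee_pos: [0.4562, 0.1569, 0.13]
ee_rot: [[0.002, 0.026, 1.0], [0.0, 1.0, -0.026], [-1.0, 0.0, 0.002]]
wrist_force: [-0.7, -1.2, 7.0]
width: 0.0092
time_s: 7.2
ee_pos: [0.4551, 0.1567, 0.2813]
ee_rot: [[0.001, 0.026, 1.0], [0.0, 1.0, -0.026], [-1.0, 0.0, 0.001]]
wrist_force: [0.9, -0.5, -1.9]
width: 0.0088
t 7.2 pos [0.4551 0.1567 0.2813] yaw 88.52 tilt 0.06 w 0.0088 F [ 0.9 -0.5 -1.9]
delta [ 0.0013 -0.295  -0.0109] dist 0.295 spin -2.163
```

```bash

python3 -m pendant '{"delta_pos":[[0,-0.03,0],[0,-0.07,-0.002],[0,-0.115,-0.004],[0,-0.16,-0.006],[0,-0.205,-0.008]],"spin":[-0.3,-0.7,-1.1,-1.6,-2.1]}' 
python3 -c "
from h import *
to([.4366,-.1379,.22],101.5)
"
```

```text
time_s: 7.7
ee_pos: [0.4417, -0.0495, 0.2797]
ee_rot: [[0.001, -0.195, 0.981], [-0.0, 0.981, 0.195], [-1.0, -0.001, 0.001]]
wrist_force: [1.1, 0.4, -2.0]
width: 0.0087
t 7.7 pos [ 0.4417 -0.0495  0.2797] yaw 101.26 tilt 0.08 w 0.0087 F [ 1.1  0.4 -2. ]
delta [ 0.0597 -0.0857 -0.0223] dist 0.107 spin -0.039
```

```bash

python3 -m pendant '{"delta_pos":[[0,-0.035,-0.01],[0.01,-0.07,-0.02],[0.03,-0.0855,-0.022],[0.055,-0.0855,-0.022],[0.06,-0.0855,-0.022]],"spin":[-0.04,-0.04,-0.04,-0.04,-0.04]}' 
python3 -m pendant '{"delta_pos":[[0,0,0],[0,0,0],[0,0,0],[0,0,0],[0,0,0]],"spin":[0,0,0,0,0]}' 
python3 -c "
from h import *
to([.4366,-.1379,.1295],101.5)
p=robot.capture('wrist');cv2.imwrite('pics/w4.png',p['color']);np.save('pics/w4.npy',p,allow_pickle=True)
C=cloud(p);Q=C[masks(p)['red']&(p['range_z']>0)]
a=np.radians(11.5);u=np.array([np.cos(a),np.sin(a)]);v=np.array([-u[1],u[0]])
b=Q[(Q[:,2]>.225)&(Q[:,2]<.26)&(Q[:,1]<0)];s=b[:,:2]@u;t=b[:,:2]@v
print('board top',len(b),np.percentile(s,[.5,99.5]).round(4),np.percentile(t,[2,50,98]).round(4),np.polyfit(s,t,1).round(4),np.median(b[:,2]).round(4))
"
```

```text
time_s: 8.2
ee_pos: [0.4359, -0.1361, 0.2176]
ee_rot: [[-0.002, -0.196, 0.981], [0.001, 0.981, 0.196], [-1.0, 0.002, -0.002]]
wrist_force: [-0.7, 2.0, -2.1]
width: 0.0093
time_s: 8.7
ee_pos: [0.4374, -0.136, 0.2193]
ee_rot: [[0.001, -0.197, 0.98], [-0.0, 0.98, 0.197], [-1.0, -0.001, 0.001]]
wrist_force: [-0.1, 0.8, -2.3]
width: 0.0088
t 8.7 pos [ 0.4374 -0.136   0.2193] yaw 101.38 tilt 0.05 w 0.0088 F [-0.1  0.8 -2.3]
delta [ 0.0898 -0.0017 -0.0011] dist 0.09 spin -0.02
board top 10094 [0.3147 0.4281] [-0.2251 -0.2203 -0.2156] [-0.0028 -0.2193] 0.2355
```

View pics/w4.png

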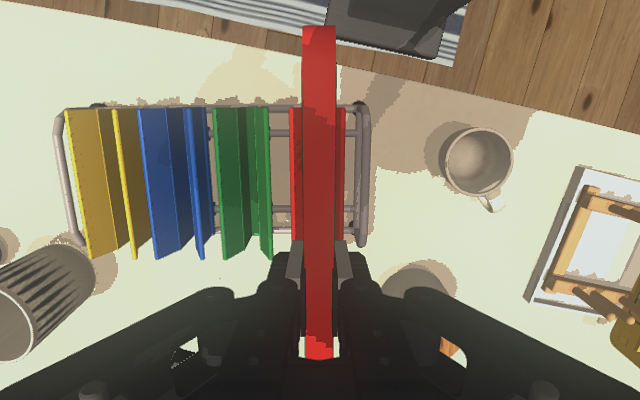

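The held red board lines up over its slot: t = −0.2203 against the slot's −0.2222, so it needs about 2 mm of correction. I'll descend.

```bash

python3 -m pendant '{"delta_pos":[[0.01,-0.0018,-0.001],[0.03,-0.0018,-0.001],[0.05,-0.0018,-0.001],[0.068,-0.0018,-0.001],[0.08,-0.0018,-0.001]],"spin":[0,0,0,0,0]}' 
python3 -c "
from h import *
to([.4366,-.1379,.1295],101.5)
"
```

```text
time_s: 9.25
ee_pos: [0.4359, -0.1379, 0.1371]
ee_rot: [[-0.001, -0.197, 0.98], [0.001, 0.98, 0.197], [-1.0, 0.001, -0.001]]
wrist_force: [-0.8, 0.7, -2.0]
width: 0.0093
t 9.25 pos [ 0.4359 -0.1379  0.1371] yaw 101.35 tilt 0.09 w 0.0093 F [-0.8  0.7 -2. ]
delta [ 0.0076 -0.0001  0.0007] dist 0.008 spin -0.024
```

No contact force yet, and the board is well inside the slot.

```bash

python3 -m pendant '{"delta_pos":[[0.003,0,0.0],[0.005,0,0.0],[0.007,0,0.0],[0.008,0,0.0],[0.008,0,0.0]],"spin":[0,0,0,0,0]}' 

```

```text
time_s: 9.75
ee_pos: [0.4366, -0.1381, 0.131]
ee_rot: [[0.001, -0.197, 0.98], [-0.0, 0.98, 0.197], [-1.0, -0.0, 0.0]]
wrist_force: [-0.3, -0.2, -2.0]
width: 0.0095
```

```bash

python3 -m pendant '{"delta_pos":[[0.001,0,0.0],[0.002,0,0.0],[0.002,0,0.0],[0.002,0,0.0],[0.002,0,0.0]],"spin":[0,0,0,0,0]}' 

```

```text
time_s: 10.25
ee_pos: [0.4366, -0.1383, 0.1296]
ee_rot: [[0.001, -0.197, 0.98], [-0.001, 0.98, 0.197], [-1.0, -0.001, 0.001]]
wrist_force: [-4.4, 0.0, 17.7]
width: 0.0093
```

The board is on the floor at TCP z ≈ 0.130. I'll release and retreat straight up.

```bash

python3 -m pendant '{"delta_pos":[[-0.001,0,0],[-0.001,0,0],[-0.001,0,0],[-0.001,0,0],[-0.001,0,0]],"spin":[0,0,0,0,0]}' 0.03
python3 -m pendant '{"delta_pos":[[-0.01,0,0],[-0.04,0,0],[-0.08,0,0],[-0.11,0,0],[-0.11,0,0]],"spin":[0,0,0,0,0]}'
python3 -c "
from h import *
to([.461,.213,.24],88.6)
p=robot.capture('wrist');cv2.imwrite('pics/w5.png',p['color']);np.save('pics/w5.npy',p,allow_pickle=True)
C=cloud(p);Q=C[masks(p)['red']&(p['range_z']>0)]
a=np.radians(11.5);u=np.array([np.cos(a),np.sin(a)]);v=np.array([-u[1],u[0]])
b=Q[(Q[:,2]>.13)&(Q[:,2]<.2)&(Q[:,1]<0)];s=b[:,:2]@u;t=b[:,:2]@v
print('board top',len(b),np.percentile(s,[.5,99.5]).round(4),np.percentile(t,[2,50,98]).round(4),np.polyfit(s,t,1).round(4),np.median(b[:,2]).round(4))
"
```

```text
time_s: 10.75
ee_pos: [0.4365, -0.1381, 0.1297]
ee_rot: [[-0.0, -0.197, 0.98], [0.0, 0.98, 0.197], [-1.0, 0.0, -0.0]]
wrist_force: [-0.5, 0.2, -0.4]
width: 0.0302
time_s: 11.25
ee_pos: [0.4381, -0.1387, 0.2441]
ee_rot: [[0.006, -0.197, 0.98], [-0.003, 0.98, 0.197], [-1.0, -0.004, 0.005]]
wrist_force: [0.2, -0.5, -1.1]
width: 0.0302
t 11.25 pos [ 0.4381 -0.1387  0.2441] yaw 101.36 tilt 0.39 w 0.0302 F [ 0.2 -0.5 -1.1]
delta [0.0041 0.3403 0.0917] dist 0.353 spin 2.127
board top 3858 [0.3137 0.4858] [-0.2275 -0.2228 -0.2179] [-0.0021 -0.2219] 0.1458
```

View pics/w5.png

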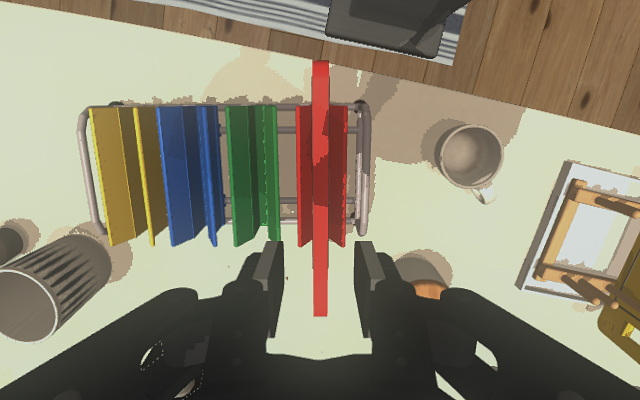

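Red stands upright, centred in its slot: s ≈ 0.3998 against 0.4003, top at 0.146. Next is yellow.

```bash

python3 -m pendant '{"delta_pos":[[0,0.04,0.011],[0,0.088,0.023],[0,0.136,0.036],[0,0.184,0.049],[0,0.23,0.062]],"spin":[0.4,0.8,1.2,1.7,2.13]}' 
python3 -c "
from h import *
to([.4615,.213,.20],88.6)"
```

```text
time_s: 11.8
ee_pos: [0.4511, 0.1017, 0.2394]
ee_rot: [[-0.001, 0.027, 1.0], [-0.0, 1.0, -0.027], [-1.0, -0.0, -0.001]]
wrist_force: [0.9, -0.2, 0.5]
width: 0.0303
t 11.8 pos [0.4511 0.1017 0.2394] yaw 88.45 tilt 0.07 w 0.0303 F [ 0.9 -0.2  0.5]
delta [0.0394 0.1116 0.0073] dist 0.119 spin -0.024
```

```bash

python3 -m pendant '{"delta_pos":[[0.01,0.045,0.003],[0.02,0.085,0.006],[0.035,0.1105,0.0075],[0.039,0.1105,0.0075],[0.039,0.1105,0.0075]],"spin":[0,0,0,0,0]}' 
python3 -c "
from h import *
p=robot.capture('wrist');cv2.imwrite('pics/w6.png',p['color'])
print(edge(p,'yellow',.141,(.19,.24)),edge(p,'blue',.141,(.24,.3)),edge(p,'green',.141,(.3,.35)))
to([.4615,.213,.1295],88.6)"
```

```text
time_s: 12.3
ee_pos: [0.4613, 0.2099, 0.1997]
ee_rot: [[-0.003, 0.024, 1.0], [-0.001, 1.0, -0.024], [-1.0, -0.001, -0.003]]
wrist_force: [0.7, -0.5, -0.4]
width: 0.0305
{'n': 3151, 'yaw': np.float64(-2.03), 'y453': np.float64(0.2139), 'r': array([-0.0052,  0.0044]), 'x': array([0.3756, 0.5451]), 'z': array([0.1447, 0.1464, 0.1474])} {'n': 4614, 'yaw': np.float64(-1.37), 'y453': np.float64(0.269), 'r': array([-0.0047,  0.0048]), 'x': array([0.3733, 0.5034]), 'z': array([0.1449, 0.1463, 0.1473])} {'n': 609, 'yaw': np.float64(-1.48), 'y453': np.float64(0.3258), 'r': array([-0.0053,  0.0044]), 'x': array([0.3676, 0.5208]), 'z': array([0.1426, 0.146 , 0.1471])}
t 12.35 pos [0.4617 0.2094 0.2003] yaw 88.6 tilt 0.1 w 0.0302 F [-0.5 -0.6 -0. ]
delta [ 0.0708  0.0036 -0.0002] dist 0.071 spin -0.001
```

View pics/w6.png

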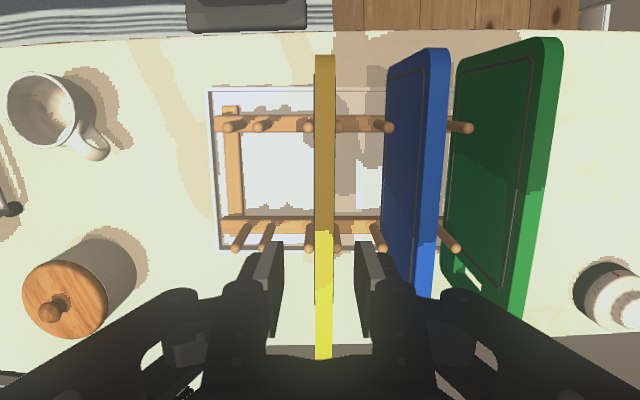

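Yellow is seen end-on at column 325, centred at x ≈ 0.4605, y ≈ 0.2133. I'll grip it.

```bash

python3 -m pendant '{"delta_pos":[[0.02,0.0025,-0.001],[0.05,0.0036,-0.001],[0.0705,0.0036,-0.001],[0.0705,0.0036,-0.001],[0.0705,0.0036,-0.001]],"spin":[0,0,0,0,0]}' 
python3 -m pendant '{"delta_pos":[[0,0,0],[0,0,0],[0,0,0],[0,0,0],[0,0,0]],"spin":[0,0,0,0,0]}' 0 60
python3 -m pendant '{"delta_pos":[[0,0,0],[-0.03,0,0],[-0.07,0,0],[-0.11,0,0],[-0.15,0,0]],"spin":[0,0,0,0,0]}' 
python3 -c "
from h import *
to([.4700,-.3021,.28],101.5)
"
```

```text
time_s: 12.85
ee_pos: [0.4616, 0.2128, 0.131]
ee_rot: [[-0.0, 0.026, 1.0], [-0.0, 1.0, -0.026], [-1.0, -0.0, -0.0]]
wrist_force: [0.2, -0.1, -0.3]
width: 0.0297
time_s: 13.35
ee_pos: [0.4621, 0.2135, 0.1317]
ee_rot: [[0.002, 0.025, 1.0], [0.0, 1.0, -0.025], [-1.0, 0.0, 0.002]]
wrist_force: [-0.4, -2.6, 8.4]
width: 0.009
time_s: 13.85
ee_pos: [0.4609, 0.2133, 0.2828]
ee_rot: [[0.001, 0.025, 1.0], [0.0, 1.0, -0.025], [-1.0, 0.0, 0.001]]
wrist_force: [0.7, -0.2, -3.2]
width: 0.0091
t 13.85 pos [0.4609 0.2133 0.2828] yaw 88.58 tilt 0.05 w 0.0091 F [ 0.7 -0.2 -3.2]
delta [ 0.0028 -0.5151  0.0219] dist 0.516 spin -2.154
```

```bash

python3 -m pendant '{"delta_pos":[[0,-0.03,0.001],[0,-0.07,0.003],[0,-0.12,0.005],[0,-0.169,0.007],[0,-0.218,0.009]],"spin":[-0.2,-0.4,-0.7,-1,-1.3]}' 
python3 -c "
from h import *
to([.4710,-.3019,.28],101.5)
"
```

```text
time_s: 14.35
ee_pos: [0.4645, -0.0064, 0.2812]
ee_rot: [[0.001, -0.113, 0.994], [-0.0, 0.994, 0.113], [-1.0, -0.0, 0.001]]
wrist_force: [2.0, 0.4, -2.6]
width: 0.0091
t 14.35 pos [ 0.4645 -0.0064  0.2812] yaw 96.48 tilt 0.08 w 0.0091 F [ 2.   0.4 -2.6]
delta [ 0.0012 -0.2944 -0.0269] dist 0.296 spin -0.836
```

```bash

python3 -m pendant '{"delta_pos":[[0,-0.048,-0.004],[0,-0.096,-0.008],[0,-0.144,-0.013],[0,-0.192,-0.017],[0,-0.235,-0.022]],"spin":[-0.2,-0.4,-0.6,-0.83,-0.83]}' 
python3 -c "
from h import *
to([.4710,-.3019,.22],101.5)
"
```

```text
time_s: 14.85
ee_pos: [0.4687, -0.243, 0.2812]
ee_rot: [[0.001, -0.197, 0.98], [-0.001, 0.98, 0.197], [-1.0, -0.001, 0.001]]
wrist_force: [1.2, 0.5, -3.1]
width: 0.0089
t 14.85 pos [ 0.4687 -0.243   0.2812] yaw 101.37 tilt 0.08 w 0.0089 F [ 1.2  0.5 -3.1]
delta [ 0.0612 -0.0582 -0.0094] dist 0.085 spin -0.021
```

```bash

python3 -m pendant '{"delta_pos":[[0,-0.03,-0.005],[0,-0.053,-0.0095],[0.02,-0.058,-0.0095],[0.05,-0.058,-0.0095],[0.061,-0.058,-0.0095]],"spin":[-0.02,-0.02,-0.02,-0.02,-0.02]}' 
python3 -m pendant '{"delta_pos":[[0,0,0],[0,0,0],[0,0,0],[0,0,0],[0,0,0]],"spin":[0,0,0,0,0]}' 
cat >> h.py <<'E'
def held(p,c,zr):
    C=cloud(p);Q=C[masks(p)[c]&(p['range_z']>0)]
    a=np.radians(11.5);u=np.array([np.cos(a),np.sin(a)]);v=np.array([-u[1],u[0]])
    b=Q[(Q[:,2]>zr[0])&(Q[:,2]<zr[1])&(Q[:,1]<-.08)&(Q[:,1]>-.36)&(Q[:,0]<.6)];s=b[:,:2]@u;t=b[:,:2]@v
    print('board top',len(b),"s",np.percentile(s,[.5,99.5]).round(4),"t",np.percentile(t,[2,50,98]).round(4),"dyaw",np.degrees(np.polyfit(s,t,1)[0]).round(2),np.median(b[:,2]).round(4))
    e=robot.sense()["ee_pos"][:2];print("tcp s,t",(e@u).round(4),(e@v).round(4))
E
python3 -c "
from h import *
to([.4710,-.3019,.1317],101.5)
p=robot.capture('wrist');cv2.imwrite('pics/w7.png',p['color']);held(p,'yellow',(.2,.26))
"
```

```text
time_s: 15.35
ee_pos: [0.4702, -0.2989, 0.2177]
ee_rot: [[-0.002, -0.198, 0.98], [0.002, 0.98, 0.198], [-1.0, 0.002, -0.002]]
wrist_force: [0.1, 0.8, -2.6]
width: 0.0089
time_s: 15.85
ee_pos: [0.4715, -0.2994, 0.22]
ee_rot: [[0.001, -0.199, 0.98], [-0.001, 0.98, 0.199], [-1.0, -0.001, 0.001]]
wrist_force: [-0.3, -0.7, -2.7]
width: 0.0091
t 15.85 pos [ 0.4715 -0.2994  0.22  ] yaw 101.48 tilt 0.06 w 0.0091 F [-0.3 -0.7 -2.7]
delta [ 0.0883 -0.0023 -0.001 ] dist 0.088 spin -0.003
board top 9886 s [0.3149 0.4305] t [-0.392  -0.3872 -0.3827] dyaw -0.03 0.2346
tcp s,t 0.4023 -0.3874
```

View pics/w7.png

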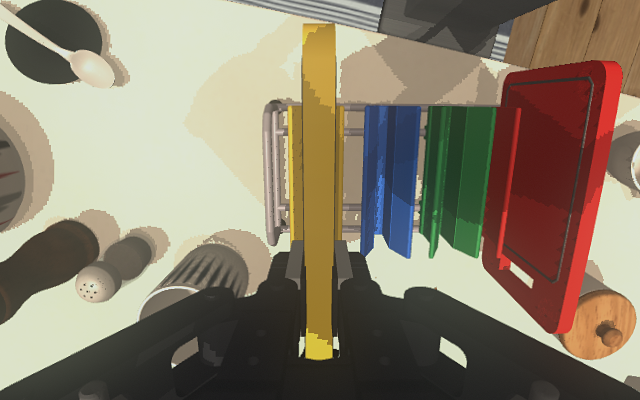

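Yellow is over its slot (walls visible on both sides, columns 290–343) and needs 2.4 mm in −y. I'll insert it.

```bash

python3 -m pendant '{"delta_pos":[[0.01,-0.0024,0],[0.03,-0.0024,0],[0.05,-0.0024,0],[0.07,-0.0024,0],[0.082,-0.0024,0]],"spin":[0,0,0,0,0]}' 
python3 -m pendant '{"delta_pos":[[0.002,0,0],[0.004,0,0.0],[0.005,0,0.0],[0.0055,0,0],[0.006,0,0.0]],"spin":[0,0,0,0,0]}' 
```

```text
time_s: 16.4
ee_pos: [0.4711, -0.3014, 0.1353]
ee_rot: [[-0.002, -0.199, 0.98], [0.001, 0.98, 0.199], [-1.0, 0.002, -0.001]]
wrist_force: [-0.3, -0.7, -2.1]
width: 0.0091
time_s: 16.9
ee_pos: [0.472, -0.3019, 0.1318]
ee_rot: [[0.001, -0.199, 0.98], [-0.001, 0.98, 0.199], [-1.0, -0.001, 0.001]]
wrist_force: [-0.5, -0.4, -2.2]
width: 0.009
```

```bash

python3 -m pendant '{"delta_pos":[[0.001,0,0],[0.002,0,0.0],[0.002,0,0.0],[0.002,0,0],[0.002,0,0.0]],"spin":[0,0,0,0,0]}' 
```

```text
time_s: 17.4
ee_pos: [0.472, -0.3023, 0.1312]
ee_rot: [[0.002, -0.199, 0.98], [-0.002, 0.98, 0.199], [-1.0, -0.002, 0.001]]
wrist_force: [-7.7, 1.6, 28.7]
width: 0.0093
```

```bash

python3 -m pendant '{"delta_pos":[[-0.0015,0,0],[-0.0015,0,0],[-0.0015,0,0],[-0.0015,0,0],[-0.0015,0,0]],"spin":[0,0,0,0,0]}' 0.03
python3 -m pendant '{"delta_pos":[[-0.01,0,0],[-0.04,0,0],[-0.08,0,0],[-0.11,0,0],[-0.11,0,0]],"spin":[0,0,0,0,0]}'
python3 -c "
from h import *
to([.458,.269,.24],88.6)
p=robot.capture('wrist');cv2.imwrite('pics/w8.png',p['color']);held(p,'yellow',(.13,.2))
"
```

```text
time_s: 17.9
ee_pos: [0.4717, -0.3016, 0.1306]
ee_rot: [[-0.0, -0.199, 0.98], [0.0, 0.98, 0.199], [-1.0, 0.0, -0.0]]
wrist_force: [-0.0, -1.1, 0.5]
width: 0.0302
time_s: 18.4
ee_pos: [0.4733, -0.3028, 0.2455]
ee_rot: [[0.006, -0.199, 0.98], [-0.005, 0.98, 0.199], [-1.0, -0.006, 0.005]]
wrist_force: [0.9, 0.0, -1.1]
width: 0.0305
t 18.4 pos [ 0.4733 -0.3028  0.2455] yaw 101.48 tilt 0.41 w 0.0305 F [ 0.9  0.  -1.1]
delta [0.0055 0.5634 0.0989] dist 0.572 spin 2.147
board top 3367 s [0.3153 0.4869] t [-0.3952 -0.3908 -0.3861] dyaw 0.04 0.1458
tcp s,t 0.4028 -0.3904
```

View pics/w8.png

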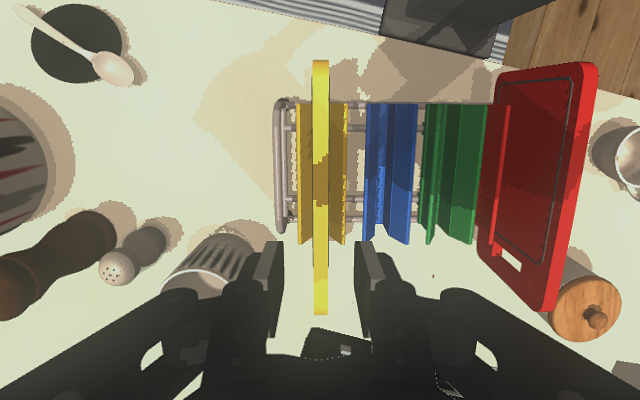

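Yellow is upright and seated, s mid 0.401. Blue next.

```bash

python3 -m pendant '{"delta_pos":[[0,0.04,0.007],[0,0.088,0.015],[0,0.136,0.023],[0,0.184,0.032],[0,0.232,0.04]],"spin":[0.4,0.8,1.2,1.7,2.14]}' 
python3 -m pendant '{"delta_pos":[[0,0.048,0],[0,0.096,0],[0,0.144,0],[0,0.192,0],[0,0.24,0]],"spin":[0,0,0,0,0]}' 
python3 -c "
from h import *
to([.458,.269,.20],88.6)"
```

```text
time_s: 18.95
ee_pos: [0.4639, -0.0645, 0.2402]
ee_rot: [[-0.001, 0.026, 1.0], [0.0, 1.0, -0.026], [-1.0, 0.0, -0.001]]
wrist_force: [0.8, 0.3, -0.5]
width: 0.03
time_s: 19.45
ee_pos: [0.4696, 0.1755, 0.2402]
ee_rot: [[-0.001, 0.024, 1.0], [-0.0, 1.0, -0.024], [-1.0, -0.0, -0.001]]
wrist_force: [1.8, -0.9, 0.6]
width: 0.0298
t 19.45 pos [0.4696 0.1755 0.2402] yaw 88.64 tilt 0.07 w 0.0298 F [ 1.8 -0.9  0.6]
delta [ 0.0402  0.0932 -0.0138] dist 0.102 spin 0.007
```

```bash

python3 -m pendant '{"delta_pos":[[0.01,0.045,-0.006],[0.02,0.085,-0.012],[0.035,0.093,-0.014],[0.04,0.093,-0.014],[0.04,0.093,-0.014]],"spin":[0,0,0,0,0]}' 
python3 -c "
from h import *
p=robot.capture('wrist');cv2.imwrite('pics/w9.png',p['color'])
print(edge(p,'blue',.141,(.24,.3)),edge(p,'green',.141,(.3,.35)))
to([.458,.269,.1295],88.6)"
```

```text
time_s: 19.95
ee_pos: [0.458, 0.2662, 0.1998]
ee_rot: [[-0.002, 0.023, 1.0], [-0.001, 1.0, -0.023], [-1.0, -0.001, -0.002]]
wrist_force: [0.0, 0.2, 0.8]
width: 0.03
{'n': 1812, 'yaw': np.float64(-2.15), 'y453': np.float64(0.2701), 'r': array([-0.005 ,  0.0045]), 'x': array([0.4631, 0.5421]), 'z': array([0.1455, 0.1464, 0.1474])} {'n': 58, 'yaw': np.float64(-2.25), 'y453': np.float64(0.3291), 'r': array([-0.0047,  0.0016]), 'x': array([0.373 , 0.5015]), 'z': array([0.1455, 0.1463, 0.1472])}
t 20.0 pos [0.4585 0.266  0.2005] yaw 88.61 tilt 0.08 w 0.0299 F [-0.   0.2  0.3]
delta [ 0.071   0.003  -0.0006] dist 0.071 spin 0.001
```

View pics/w9.png

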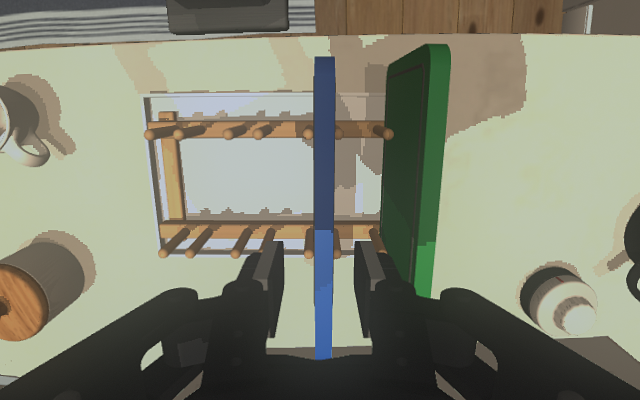

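Blue is centred between the fingers at column 325. I'll grip it.

```bash

python3 -m pendant '{"delta_pos":[[0.02,0.002,-0.001],[0.05,0.003,-0.001],[0.0705,0.003,-0.001],[0.0705,0.003,-0.001],[0.0705,0.003,-0.001]],"spin":[0,0,0,0,0]}' 
python3 -m pendant '{"delta_pos":[[0,0,0],[0,0,0],[0,0,0],[0,0,0],[0,0,0]],"spin":[0,0,0,0,0]}' 0 60
python3 -m pendant '{"delta_pos":[[0,0,0],[-0.03,0,0],[-0.07,0,0],[-0.11,0,0],[-0.15,0,0]],"spin":[0,0,0,0,0]}' 
python3 -c "
from h import *
to([.4589,-.2475,.28],101.5)
"
```

```text
time_s: 20.5
ee_pos: [0.4583, 0.2693, 0.1311]
ee_rot: [[0.0, 0.025, 1.0], [0.0, 1.0, -0.025], [-1.0, 0.0, 0.0]]
wrist_force: [0.2, 0.3, 0.7]
width: 0.0297
time_s: 21.0
ee_pos: [0.4586, 0.2698, 0.1318]
ee_rot: [[0.002, 0.024, 1.0], [0.0, 1.0, -0.024], [-1.0, 0.0, 0.002]]
wrist_force: [0.4, -4.2, 8.8]
width: 0.0088
time_s: 21.5
ee_pos: [0.4574, 0.2697, 0.2828]
ee_rot: [[0.001, 0.024, 1.0], [0.0, 1.0, -0.024], [-1.0, 0.0, 0.001]]
wrist_force: [-0.4, -0.0, -3.0]
width: 0.0089
t 21.5 pos [0.4574 0.2697 0.2828] yaw 88.64 tilt 0.05 w 0.0089 F [-0.4 -0.  -3. ]
delta [ 0.0028 -0.517   0.0138] dist 0.517 spin -2.144
```

```bash

python3 -m pendant '{"delta_pos":[[0,-0.03,0.001],[0,-0.07,0.002],[0,-0.12,0.003],[0,-0.169,0.004],[0,-0.218,0.006]],"spin":[-0.2,-0.4,-0.7,-1,-1.3]}' 
python3 -c "
from h import *
to([.4595,-.2475,.28],101.5)
"
```

```text
time_s: 22.0
ee_pos: [0.4581, 0.0501, 0.2812]
ee_rot: [[0.001, -0.114, 0.993], [-0.0, 0.993, 0.114], [-1.0, -0.0, 0.001]]
wrist_force: [1.8, 0.2, -3.4]
width: 0.0093
t 22.0 pos [0.4581 0.0501 0.2812] yaw 96.54 tilt 0.08 w 0.0093 F [ 1.8  0.2 -3.4]
delta [ 0.0012 -0.2958 -0.0325] dist 0.298 spin -0.826
```

```bash

python3 -m pendant '{"delta_pos":[[0,-0.048,-0.005],[0,-0.096,-0.01],[0,-0.144,-0.016],[0,-0.192,-0.021],[0,-0.236,-0.026]],"spin":[-0.2,-0.4,-0.6,-0.83,-0.83]}' 
python3 -c "
from h import *
to([.4595,-.2475,.22],101.5)
"
```

```text
time_s: 22.5
ee_pos: [0.4587, -0.188, 0.2813]
ee_rot: [[0.001, -0.198, 0.98], [-0.001, 0.98, 0.198], [-1.0, -0.001, 0.001]]
wrist_force: [1.3, 0.5, -3.1]
width: 0.0091
t 22.5 pos [ 0.4587 -0.188   0.2813] yaw 101.44 tilt 0.09 w 0.0091 F [ 1.3  0.5 -3.1]
delta [ 0.0613 -0.0585 -0.0111] dist 0.085 spin -0.01
```

```bash

python3 -m pendant '{"delta_pos":[[0,-0.03,-0.005],[0,-0.055,-0.011],[0.02,-0.06,-0.011],[0.05,-0.06,-0.011],[0.061,-0.06,-0.011]],"spin":[0,0,0,0,0]}' 
python3 -m pendant '{"delta_pos":[[0,0,0],[0,0,0],[0,0,0],[0,0,0],[0,0,0]],"spin":[0,0,0,0,0]}' 
python3 -c "
from h import *
to([.4589,-.2475,.1317],101.5)
p=robot.capture('wrist');cv2.imwrite('pics/w10.png',p['color']);held(p,'blue',(.2,.26))
"
```

```text
time_s: 23.0
ee_pos: [0.4593, -0.2463, 0.2179]
ee_rot: [[-0.002, -0.197, 0.98], [0.001, 0.98, 0.197], [-1.0, 0.002, -0.002]]
wrist_force: [-0.6, 0.2, -2.4]
width: 0.0089
time_s: 23.5
ee_pos: [0.4606, -0.2467, 0.2199]
ee_rot: [[0.001, -0.198, 0.98], [-0.001, 0.98, 0.198], [-1.0, -0.001, 0.001]]
wrist_force: [0.2, 0.2, -2.7]
width: 0.009
t 23.5 pos [ 0.4606 -0.2467  0.2199] yaw 101.43 tilt 0.06 w 0.009 F [ 0.2  0.2 -2.7]
delta [ 0.0882 -0.0005 -0.0018] dist 0.088 spin -0.012
board top 7582 s [0.316  0.4303] t [-0.338  -0.333  -0.3288] dyaw -0.7 0.2345
tcp s,t 0.4021 -0.3335
```

View pics/w10.png

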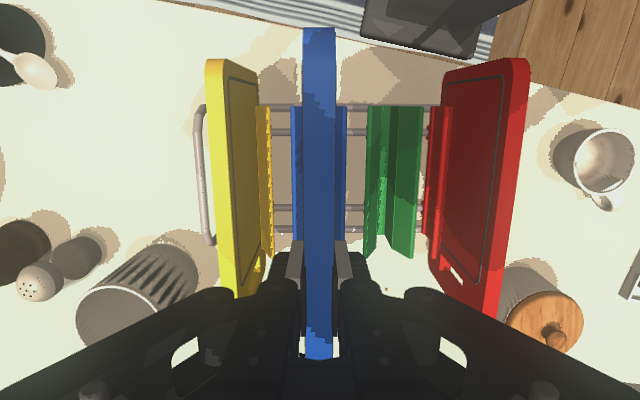

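Blue is centred over its slot within 1 mm, so I'll insert it.

```bash

python3 -m pendant '{"delta_pos":[[0.01,-0.0007,-0.001],[0.03,-0.0007,-0.001],[0.05,-0.0007,-0.001],[0.07,-0.0007,-0.001],[0.082,-0.0007,-0.001]],"spin":[0,0,0,0,0]}' 
python3 -m pendant '{"delta_pos":[[0.002,0,0],[0.004,0,0.0],[0.006,0,0.0],[0.007,0,0],[0.0075,0,0.0]],"spin":[0,0,0,0,0]}' 
```

```text
time_s: 24.05
ee_pos: [0.4587, -0.2471, 0.1354]
ee_rot: [[-0.002, -0.198, 0.98], [0.001, 0.98, 0.198], [-1.0, 0.001, -0.001]]
wrist_force: [-0.3, -0.1, -2.6]
width: 0.0085
time_s: 24.55
ee_pos: [0.4599, -0.248, 0.1313]
ee_rot: [[0.002, -0.198, 0.98], [-0.002, 0.98, 0.198], [-1.0, -0.002, 0.001]]
wrist_force: [-7.2, 0.2, 27.0]
width: 0.0091
```

```bash

python3 -m pendant '{"delta_pos":[[-0.0015,0,0],[-0.0015,0,0],[-0.0015,0,0],[-0.0015,0,0],[-0.0015,0,0]],"spin":[0,0,0,0,0]}' 0.03
python3 -m pendant '{"delta_pos":[[-0.01,0,0],[-0.04,0,0],[-0.08,0,0],[-0.11,0,0],[-0.11,0,0]],"spin":[0,0,0,0,0]}'
python3 -c "
from h import *
to([.453,.325,.24],88.6)
p=robot.capture('wrist');cv2.imwrite('pics/w11.png',p['color']);held(p,'blue',(.13,.2))
"
```

```text
time_s: 25.05
ee_pos: [0.4595, -0.2475, 0.1312]
ee_rot: [[-0.0, -0.198, 0.98], [0.0, 0.98, 0.198], [-1.0, 0.0, -0.0]]
wrist_force: [0.4, -0.1, -0.0]
width: 0.0298
time_s: 25.55
ee_pos: [0.461, -0.2485, 0.2458]
ee_rot: [[0.006, -0.198, 0.98], [-0.004, 0.98, 0.198], [-1.0, -0.005, 0.005]]
wrist_force: [0.3, -0.2, -0.8]
width: 0.0298
t 25.55 pos [ 0.461  -0.2485  0.2458] yaw 101.42 tilt 0.4 w 0.0298 F [ 0.3 -0.2 -0.8]
delta [0.0058 0.5637 0.1057] dist 0.574 spin 2.137
board top 2876 s [0.316  0.4866] t [-0.3394 -0.335  -0.3303] dyaw -0.04 0.1458
tcp s,t 0.4016 -0.3348
```

View pics/w11.png

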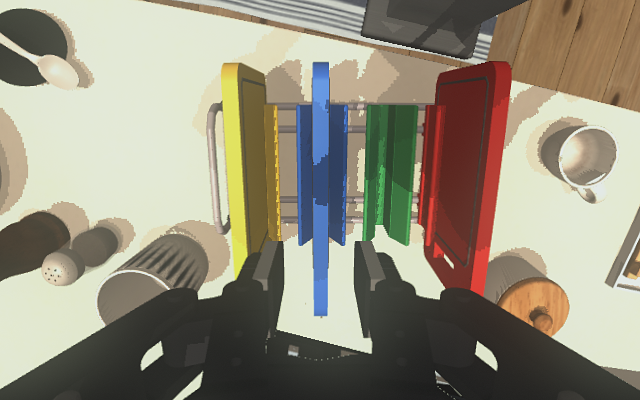

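Blue is upright and seated (s mid 0.4013, top 0.1458). Green is last.

```bash

python3 -m pendant '{"delta_pos":[[0,0.04,0.007],[0,0.088,0.015],[0,0.136,0.023],[0,0.184,0.032],[0,0.232,0.04]],"spin":[0.4,0.8,1.2,1.7,2.14]}' 
python3 -m pendant '{"delta_pos":[[0,0.048,0],[0,0.096,0],[0,0.144,0],[0,0.192,0],[0,0.24,0]],"spin":[0,0,0,0,0]}' 
python3 -c "
from h import *
to([.453,.325,.20],88.6)"
```

```text
time_s: 26.1
ee_pos: [0.4519, -0.0103, 0.2407]
ee_rot: [[-0.001, 0.027, 1.0], [0.0, 1.0, -0.027], [-1.0, 0.0, -0.001]]
wrist_force: [2.1, 1.0, -0.4]
width: 0.03
time_s: 26.6
ee_pos: [0.4578, 0.2297, 0.2406]
ee_rot: [[-0.001, 0.025, 1.0], [-0.001, 1.0, -0.025], [-1.0, -0.001, -0.001]]
wrist_force: [1.5, -1.0, 1.1]
width: 0.0298
t 26.6 pos [0.4578 0.2297 0.2406] yaw 88.59 tilt 0.07 w 0.0298 F [ 1.5 -1.   1.1]
delta [ 0.0406  0.0952 -0.0072] dist 0.104 spin -0.002
```

```bash

python3 -m pendant '{"delta_pos":[[0.01,0.045,-0.003],[0.02,0.085,-0.007],[0.035,0.096,-0.007],[0.04,0.096,-0.007],[0.04,0.096,-0.007]],"spin":[0,0,0,0,0]}' 
python3 -c "
from h import *
p=robot.capture('wrist');cv2.imwrite('pics/w12.png',p['color'])
print(edge(p,'green',.141,(.3,.35)))
to([.453,.3255,.1295],88.6)"
```

```text
time_s: 27.1
ee_pos: [0.4533, 0.3228, 0.2]
ee_rot: [[-0.002, 0.025, 1.0], [-0.002, 1.0, -0.025], [-1.0, -0.002, -0.002]]
wrist_force: [-0.9, -1.0, 0.9]
width: 0.0298
None
t 27.15 pos [0.4538 0.3226 0.2009] yaw 88.54 tilt 0.1 w 0.0299 F [ 0.1  0.2 -0.1]
delta [ 0.0714  0.0028 -0.0009] dist 0.071 spin -0.01
```

View pics/w12.png

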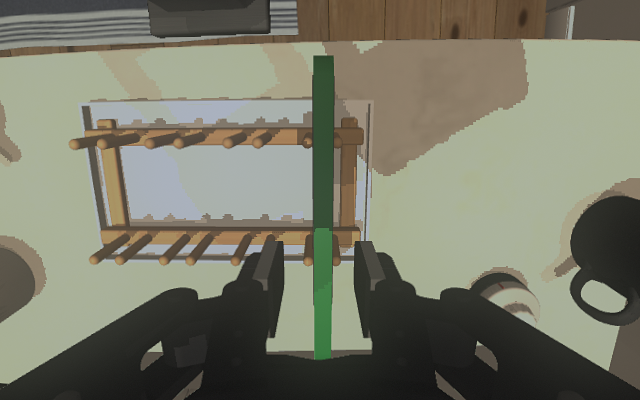

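Green is centred between the fingers at column 324. My colour threshold missed it because of the dim light, so I'll measure again with a looser one.

```bash
sed -i 's/green=ok&/green=(S>110)\&(V>30)\&/' h.py
python3 -c "
from h import *
p=robot.capture('wrist')
print(edge(p,'green',.141,(.3,.35)))
to([.453,.3255,.1295],88.6)"
```

```text
{'n': 2064, 'yaw': np.float64(-1.61), 'y453': np.float64(0.3254), 'r': array([-0.0045,  0.0045]), 'x': array([0.456 , 0.5397]), 'z': array([0.1454, 0.1464, 0.1474])}
t 27.2 pos [0.4542 0.3227 0.2014] yaw 88.51 tilt 0.03 w 0.0299 F [ 0.5 -0.7  0.2]
delta [ 0.0719  0.0028 -0.0013] dist 0.072 spin -0.015
```

```bash

python3 -m pendant '{"delta_pos":[[0.02,0.002,-0.001],[0.05,0.0028,-0.001],[0.071,0.0028,-0.001],[0.071,0.0028,-0.001],[0.071,0.0028,-0.001]],"spin":[0,0,0,0,0]}' 
python3 -m pendant '{"delta_pos":[[0,0,0],[0,0,0],[0,0,0],[0,0,0],[0,0,0]],"spin":[0,0,0,0,0]}' 0 60
python3 -m pendant '{"delta_pos":[[0,0,0],[-0.03,0,0],[-0.07,0,0],[-0.11,0,0],[-0.15,0,0]],"spin":[0,0,0,0,0]}' 
python3 -c "
from h import *
to([.4478,-.1929,.28],101.5)
"
```

```text
time_s: 27.7
ee_pos: [0.4537, 0.3261, 0.1312]
ee_rot: [[0.0, 0.026, 1.0], [0.0, 1.0, -0.026], [-1.0, 0.0, 0.0]]
wrist_force: [-0.0, -0.8, 1.1]
width: 0.0297
time_s: 28.2
ee_pos: [0.4539, 0.3266, 0.1319]
ee_rot: [[0.002, 0.025, 1.0], [0.0, 1.0, -0.025], [-1.0, 0.0, 0.002]]
wrist_force: [0.2, -4.9, 9.6]
width: 0.0093
time_s: 28.7
ee_pos: [0.4529, 0.3265, 0.2829]
ee_rot: [[0.001, 0.025, 1.0], [0.001, 1.0, -0.025], [-1.0, 0.001, 0.001]]
wrist_force: [0.2, 0.1, -1.4]
width: 0.0089
t 28.7 pos [0.4529 0.3265 0.2829] yaw 88.58 tilt 0.06 w 0.0089 F [ 0.2  0.1 -1.4]
delta [ 0.0029 -0.5194  0.0078] dist 0.519 spin -2.154
```

```bash

python3 -m pendant '{"delta_pos":[[0,-0.03,0.001],[0,-0.07,0.002],[0,-0.12,0.002],[0,-0.169,0.002],[0,-0.218,0.003]],"spin":[-0.2,-0.4,-0.7,-1,-1.3]}' 
python3 -c "
from h import *
to([.4478,-.1929,.28],101.5)
"
```

```text
time_s: 29.2
ee_pos: [0.4502, 0.107, 0.2812]
ee_rot: [[0.002, -0.113, 0.994], [0.0, 0.994, 0.113], [-1.0, -0.0, 0.002]]
wrist_force: [2.1, -0.6, -1.8]
width: 0.0091
t 29.2 pos [0.4502 0.107  0.2812] yaw 96.49 tilt 0.09 w 0.0091 F [ 2.1 -0.6 -1.8]
delta [ 0.0012 -0.2978 -0.0363] dist 0.3 spin -0.835
```

```bash

python3 -m pendant '{"delta_pos":[[0,-0.048,-0.005],[0,-0.096,-0.01],[0,-0.144,-0.016],[0,-0.192,-0.022],[0,-0.236,-0.028]],"spin":[-0.2,-0.4,-0.6,-0.83,-0.83]}' 
python3 -c "
from h import *
to([.4478,-.1929,.22],101.5)
"
```

```text
time_s: 29.7
ee_pos: [0.4487, -0.1312, 0.2813]
ee_rot: [[0.002, -0.197, 0.98], [-0.001, 0.98, 0.197], [-1.0, -0.001, 0.001]]
wrist_force: [0.6, 0.5, -2.7]
width: 0.0091
t 29.7 pos [ 0.4487 -0.1312  0.2813] yaw 101.39 tilt 0.1 w 0.0091 F [ 0.6  0.5 -2.7]
delta [ 0.0613 -0.0603 -0.0131] dist 0.087 spin -0.019
```

```bash

python3 -m pendant '{"delta_pos":[[0,-0.03,-0.006],[0,-0.055,-0.012],[0.02,-0.062,-0.013],[0.05,-0.062,-0.013],[0.061,-0.062,-0.013]],"spin":[-0.02,-0.02,-0.02,-0.02,-0.02]}' 
python3 -m pendant '{"delta_pos":[[0,0,0],[0,0,0],[0,0,0],[0,0,0],[0,0,0]],"spin":[0,0,0,0,0]}' 
python3 -c "
from h import *
to([.4478,-.1929,.1317],101.5)
p=robot.capture('wrist');cv2.imwrite('pics/w13.png',p['color']);held(p,'green',(.2,.26))
"
```

```text
time_s: 30.2
ee_pos: [0.4476, -0.1921, 0.218]
ee_rot: [[-0.002, -0.198, 0.98], [0.001, 0.98, 0.198], [-1.0, 0.001, -0.001]]
wrist_force: [0.1, 0.1, -1.9]
width: 0.0091
time_s: 30.7
ee_pos: [0.4489, -0.1923, 0.2199]
ee_rot: [[0.001, -0.199, 0.98], [-0.001, 0.98, 0.199], [-1.0, -0.001, 0.001]]
wrist_force: [-1.1, 0.3, -3.3]
width: 0.0088
t 30.7 pos [ 0.4489 -0.1923  0.2199] yaw 101.49 tilt 0.06 w 0.0088 F [-1.1  0.3 -3.3]
delta [ 0.0882 -0.0004 -0.0012] dist 0.088 spin -0.001
board top 9556 s [0.3145 0.4295] t [-0.2825 -0.2777 -0.2733] dyaw -0.1 0.2344
tcp s,t 0.4014 -0.2779
```

View pics/w13.png

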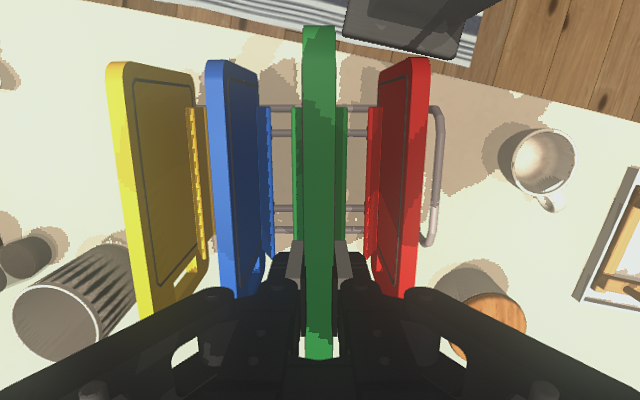

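Green is over its slot within 1 mm and will end at about s = 0.400. I'll insert it.

```bash

python3 -m pendant '{"delta_pos":[[0.01,-0.0005,0],[0.03,-0.0005,0],[0.05,-0.0005,0],[0.07,-0.0005,0],[0.082,-0.0005,0]],"spin":[0,0,0,0,0]}' 
python3 -m pendant '{"delta_pos":[[0.002,0,0],[0.004,0,0.0],[0.006,0,0.0],[0.007,0,0],[0.0075,0,0.0]],"spin":[0,0,0,0,0]}' 
```

```text
time_s: 31.25
ee_pos: [0.448, -0.1924, 0.1354]
ee_rot: [[-0.002, -0.199, 0.98], [0.001, 0.98, 0.199], [-1.0, 0.001, -0.001]]
wrist_force: [-0.6, 0.2, -2.2]
width: 0.0092
time_s: 31.75
ee_pos: [0.4491, -0.1932, 0.1313]
ee_rot: [[0.002, -0.199, 0.98], [-0.001, 0.98, 0.199], [-1.0, -0.002, 0.001]]
wrist_force: [-9.7, -0.1, 35.8]
width: 0.0089
```

```bash

python3 -m pendant '{"delta_pos":[[-0.0015,0,0],[-0.0015,0,0],[-0.0015,0,0],[-0.0015,0,0],[-0.0015,0,0]],"spin":[0,0,0,0,0]}' 0.03
python3 -m pendant '{"delta_pos":[[-0.01,0,0],[-0.04,0,0],[-0.08,0,0],[-0.12,0,0],[-0.15,0,0]],"spin":[0,0,0,0,0]}'
python3 -m pendant '{"delta_pos":[[0,0,-0.01],[0,0,-0.03],[0,0,-0.05],[0,0,-0.05],[0,0,-0.05]],"spin":[0,0,0,0,0]}'
python3 -c "
from h import *
p=robot.capture('wrist');cv2.imwrite('pics/w14.png',p['color'])
C=cloud(p);u=np.array([.97992,.19937]);v=np.array([-u[1],u[0]])
for c,t0 in dict(red=-.2222,green=-.2783,blue=-.334,yellow=-.3897).items():
    Q=C[masks(p)[c]&(p['range_z']>0)];t=Q[:,:2]@v;b=Q[(abs(t-t0)<.02)&(Q[:,2]>.138)&(Q[:,2]<.17)]
    s=b[:,:2]@u;t=b[:,:2]@v
    print(c,len(b),'s',np.percentile(s,[.5,99.5]).round(4),'t',np.percentile(t,[2,50,98]).round(4),'slot',t0,'ztop',np.median(b[:,2]).round(4))
q=robot.capture('side');cv2.imwrite('pics/side9.png',q['color'])
for k in['lid_jar','small_cup']: print(k,[(round(a['conf'],2),w(q,a['xyz']).round(3).tolist()) for a in robot.tip_of(q,k)[:1]])
to([.4,-.19,.28],101.5)
"
```

```text
time_s: 32.25
ee_pos: [0.4487, -0.1928, 0.1313]
ee_rot: [[-0.0, -0.199, 0.98], [0.0, 0.98, 0.199], [-1.0, 0.0, -0.0]]
wrist_force: [-0.6, -0.5, 0.1]
width: 0.0299
time_s: 32.75
ee_pos: [0.4488, -0.1928, 0.2844]
ee_rot: [[0.002, -0.199, 0.98], [-0.001, 0.98, 0.199], [-1.0, -0.001, 0.002]]
wrist_force: [-0.0, -0.6, -0.1]
width: 0.03
time_s: 33.25
ee_pos: [0.3995, -0.2027, 0.2814]
ee_rot: [[0.0, -0.198, 0.98], [0.0, 0.98, 0.198], [-1.0, -0.0, 0.0]]
wrist_force: [-0.3, -0.1, 1.3]
width: 0.0296
red 1682 s [0.313  0.4062] t [-0.2278 -0.2232 -0.218 ] slot -0.2222 ztop 0.1457
green 1897 s [0.3166 0.4864] t [-0.2837 -0.279  -0.2749] slot -0.2783 ztop 0.1459
blue 926 s [0.3174 0.4072] t [-0.3393 -0.3349 -0.3304] slot -0.334 ztop 0.1458
yellow 1092 s [0.3153 0.4333] t [-0.395  -0.3902 -0.3857] slot -0.3897 ztop 0.1458
lid_jar [(0.49, [0.554, -0.01, -0.002])]
small_cup [(0.7, [0.397, 0.0, 0.0])]
t 33.45 pos [ 0.4001 -0.2026  0.2812] yaw 101.5 tilt 0.0 w 0.0297 F [-0.4  0.6  0.1]
delta [0.0012 0.0124 0.0024] dist 0.013 spin 0.0
```

View pics/w14.png

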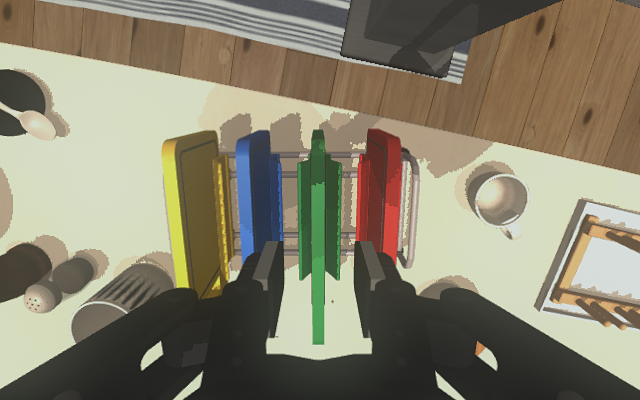

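View pics/side9.png

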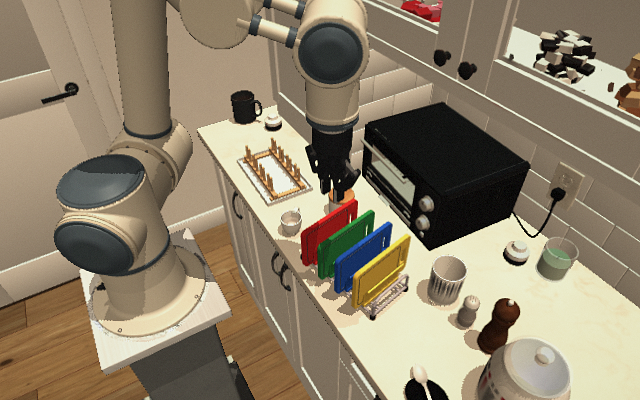

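All four boards stand in their own slots, level and parallel. The gripper is clear above them, and the jar and cup are where they were. I'll hand the job in.

```bash
python3 -c "
from station import robot
print(robot.sign_off())"
```

```text
the job is handed in; nothing more can be done
None
```

All four boards are in the wire storage rack, each in the slot of its own colour (red, green, blue, yellow from the wooden-rack side), and the job was handed in at about 33 s. I moved red, yellow, blue and green, in that order, holding each at the middle of its top edge.

**Final checks:**
- **Height and seating:** All the top edges are at 0.146 m, the height expected for a board on its slot floor. I felt each board touch the floor, with at most about 36 N at the wrist, then let go.
- **Centring:** Every board is within about 1 mm across its slot and about 1–1.5 mm along it. In the last picture the gripper hid the far ends of red, blue and yellow. Their positions along the slot come from the pictures taken just after each was released.
- **Jar and cup:** They measure within 2 mm of where they were at the start.
- **Robot:** The gripper is open and about 0.12 m above the boards, touching nothing.

**Disagreements:**
- **Board positions:** The first reading from the fixed cameras was about 4 mm off across the row, because it mostly saw the boards' front faces. I used the wrist camera instead.
- **Green board:** My colour threshold missed it once in shadow, so I loosened it and measured again.

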